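# Load, lock and scan in a sensor cartridge

## Task

Load the sensor cartridge for the analyser: set it fully home in the dock's pocket with its bar-code label facing the front, then swing the lock lever shut over its ledge. Then draw the hand-held reader out of its cup, tip it over and finish holding it up in the gripper, touching nothing else, with its window pointing squarely at the middle of the bar-code label from about 6 cm away and its wide head lying across the bars. Do not shift the timer, the small reagent bottle, the specimen cup or the slide box.

Things in the scene. Friction and masses are not known exactly. Their poses are not given: they have to be found in the camera images.
- cartridge_center (a point): Centre of the loose sensor cartridge (grey, 0.16 kg, upright on the bench), 37.5 mm above its underside; 62 (own x) x 44 (own y) x 75 mm high. The sides y = -22 and +22 mm are flat and parallel: grip across them at x = -3, 55 mm above the underside. Behind x = +9 it is only a flat ledge, 40 mm high, which the lock lever clamps.
- cartridge_foot (a point): Centre of the cartridge's underside; same axes. The lowest 3 mm of the foot are chamfered by 2 mm.
- label (a point): Middle of the white bar-code label, 32 x 38 mm, on the cartridge's front (-x) face, which slopes at 36 deg from 50 mm high at x = -31 to 75 mm at x = +3. It lies at x = -14, 62.5 mm above the underside. Own z: outward normal, up and to the front; own y: level, across the bars, same as the cartridge's y; own x: up the slope.
- pocket (a point): Centre of the pocket floor, 24 mm above the bench. The dock is fixed; own z up, -x its front. White housing, top level with this floor, reaching 52 mm to the front, 110 mm back, 66 mm to each side; on it a black socket frame 80 (x) x 62 (y) x 28 mm. Pocket 65 (x) x 47 (y) mm, 28 mm deep, mouth chamfered 3 mm: 1.5 mm play each side of the cartridge, whose axes then lie along the dock's.
- lock_hinge (a point): Pivot of the lock lever on the dock (vertical axis), 22 mm behind and 41.5 mm to the left (+y) of the pocket centre, at the height of the blade's underside: 42 mm above the pocket floor, 2 mm above the ledge of a seated cartridge. A cartridge not fully home blocks the lever. Same axes as the dock.
- lock (a joint): Angle of the lock lever: 0 = shut (blade along the dock's -y, across the ledge); grows as it opens, anticlockwise from above; 1.57 = blade to the dock's +x (back); stop at 1.75. Starts open. It turns stiffly (about 0.06 N m, under 1 N at the knob) and stays where it is left. Steel blade 16 mm wide, 6 mm thick.
- lock_knob (a point): Centre of the upright black knob on the end of the lock lever, 75.5 mm from the pivot axis and 28 mm above the blade's underside: round, 15 mm in diameter, reaching 13 mm above this point; the blade's top is 22 mm below it. Pinch it and lead it round, or push it.
- reader_grip (a point): Point on the axis of the loose hand-held reader, 100 mm above its window, 35 mm below the handle's end: grip here. Grey, 135 mm long, 0.13 kg, standing nose down in its cup. Own z from the window to the handle's end. Handle flat-sided, 26 (own x) x 30 (own y) mm, straight from 52 to 130 mm above the window. Balances about 60 mm above the window.
- reader_window (a point): Centre of the reader's dark window in the end of its wide head (30 x 58 mm, own y the long way, the lowest 32 mm of the reader). It looks out along own -z. Same axes as the reader.
- reader_spot (a point): The point 60 mm straight out before the window (own -z of the reader), which must come to the middle of the label. Same axes as the reader.
- cup_mouth (a point): Centre of the mouth of the black cup in which the reader stands, 48 mm above the bench; cup fixed on a base of 84 (x) x 96 (y) mm. Inside 36 (own x) x 64 (own y) mm, 36 mm deep; the window rests on its floor. Draw the reader straight up by more than 40 mm to clear it.
- bench_timer_center (a point): Centre of a bench timer lying flat, 58 x 72 x 18 mm. To be left alone.
- reagent_small_center (a point): Centre of the small reagent bottle, 48 mm in diameter, 105 mm high. To be left alone.
- sample_cup_center (a point): Centre of a closed specimen cup, 48 mm in diameter, 50 mm high. To be left alone.
- slides_center (a point): Middle of a slide box standing on edge, 36 x 100 x 72 mm. To be left alone.
- cartridge: The whole cartridge; origin at the centre of its underside, axes as above.
- reader: The whole reader; origin at its window, axes as above.
- cup_stand: The reader's cup on its base; origin under it on the bench, front -x.
- dock: The dock; origin on the bench under the pocket centre, front -x.
- electrolyte_analyser: The tall analyser standing fixed at the back left of the bench, between the robot's first pose and the work: white housing about 220 x 220 mm, turned with the bench, 490 mm high; origin under its centre. Swing round it with the arm drawn in.

How it is judged:
By the outcome, as a careful person would: the job done as asked, in the order asked, and still so for the second after the job is handed in, while the arm keeps its last pose, push and grip.
It also fails if it takes over 66 s, if anything falls off the work surface, if the arm or the gripper's body presses on something with over 40 N, if the wrist force passes 120 N, or if a joint passes its speed limit or range.

## Robot

A 7-joint arm with a two-finger parallel gripper is mounted at the origin on a cart in front of the work surface, level with it; the furniture and walls round the work are solid. World frame = base frame: x ahead of the robot, y to its left, z up, the work surface at z = 0. Lengths are in m, angles in rad, forces in N, time in s.
With the tool pointing down it reaches from about 0.425 to 0.875 m from the base axis. Payload 9.9 kg.
Tool frame: the origin (TCP) lies midway between the tips of the shut fingers; the grasp point (between the pads) lies 19 mm behind it (hold_point_z is the distance from the TCP to the grasp point, in m); z points along the fingers, y is the line along which they close (so a half turn about z gives the same grasp; the last joint's range is limited). The gripper opens to 85 mm and grips with 20 to 120 N. Pads are 22 mm wide; open, the fingers measure 114 mm over their backs; the gripper's body (76 mm by 85 mm) begins 54 mm behind the grasp point. The pads swing forward as they close: fully open they stand 13 mm farther back than shut.
Start: joints at [1.04, 0.576, 0.025, 1.437, -0.015, 1.129, -0.057], TCP at [0.292, -0.609, 0.231] pointing down, gripper open.
Joint ranges: [-2.76, 2.76], [-0.34, 2.15], [-1.52, 1.57], [0.19, 2.46], [-1.09, 4.23], [0.17, 1.99], [-2.82, 2.82]. Speed limits (rad/s): [2.22, 2.22, 3.01, 3.01, 3.14, 3.14, 3.14].

## Interface

Orientations are given as [roll, pitch, yaw] about the fixed x, y, z axes, in that order (R = Rz(yaw) Ry(pitch) Rx(roll)).
In Python, from workcell import * gives the robot as it stands. The module is installed in compiled form; this text tells all that it offers.
- The arm moves only by the tool drive_tool, never from a script. Its argument "plan" is text: rows parted by semicolons, each of 7 numbers parted by spaces: the shift along the world's x, y, z normalised to -1 to 1, where 1 is 10 cm, then the turn, a rotation vector about the world's x, y, z normalised to -1 to 1, where 1 is 120 degrees, then the opening, from -1 (shut) to 1 (fully open), so that 0 is half open. A call has 1 to 20 rows; each row shifts and turns the commanded pose from where the row before left it; what a row does not reach is not made up. A row lasts 1/12 s, in which the tool goes at most 41.7 mm and 7.16 degrees, less where a joint would pass 70% of its speed; a pose out of reach is approached as far as the arm can. A call with a number of a shift or a turn outside -1 to 1 is refused whole. A call with a gripper value outside its range is refused whole. The fingers move at their own pace and stop on an object; the grip force is fixed at half the most. Time passes only in rows, so rows that do not move let the fingers close. It gives the time, the measured TCP pose, the force, the opening and the grip force at its end, in the units of the state.
- state(): the state, without advancing time (a new reading comes with each control period).
- snapshot(name): name is "side" or "top"; returns the picture (420x560x3 uint8, blue, green, red); there is no depth.
- camera_model(name): a dict with "camera_matrix" (3x3 intrinsics, pixels), "R" (3x3) and "t" (3): a world point X has camera coordinates R X + t. Camera axes: x right, y down, z forward; pixel columns grow to the right and rows downward; lengths in m; the calibration is good to about 2 mm. A picture is of the moment at which its call begins. camera_model takes no time and is no camera call.
- finish_job(): hands the job in; it is judged then, once.
Trained networks look in the newest picture that a camera, given by its name, has taken for a name from the list of things; names that differ only in an ending like _2 or _b are one class to them, and where a whole thing is asked for, a point or a joint stands for the part that bears it (a point fixed in the world has none). Each returns a list of dicts, best first, with "p" (0 to 1); they miss things now and then, are a little off and sometimes report something else, mostly with a low value. They report only what shows in the picture. A call takes as long as a camera call.
- find_in(thing, camera): "extent" ([left, top, right, bottom] in pixels, round what is visible of it).
- silhouettes(thing, camera): "region" (420x560 bool, what is visible of it) and "extent" ([left, top, right, bottom] in pixels, round what is visible of it).
The state is a dict: "time": time; "joints": joint angles; "qd": joint speeds; "effort": joint torques, N m; "position": TCP position; "orientation": TCP orientation; "wrist_force": force on the tool from outside, world axes, zero at the start; "wrist_torque": the same for the moment, N m; "opening": finger opening in m; "grip_force": force on a finger pad.
Only numpy, scipy, OpenCV 4.12 (cv2) and the standard library are available. Lean on these libraries where they do the work, as an engineer would, in place of code of your own. Each camera call takes 0.05 s, during which the arm holds its last target. There are 200 camera calls.

## Working session

There is one attempt and no reset: what is moved stays moved. The work goes in short steps, Python scripts to look and compute and a tool call to move; the robot and the scene stay as the last step left them, time stands still between calls to the robot, and variables do not carry over. Pictures are saved under pics/ and viewed, at most 12 in all, crops included, and the job is handed in when it is done.

Besides the shell and the picture viewer there is one more tool, called after "Emit:" by a JSON object that holds its "op" and its "data". drive_tool: Moves the arm, as the interface text tells. Its arguments: {"type":"object","properties":{"plan":{"type":"string"}},"required":["plan"]}

```bash
mkdir -p pics; python3 - <<'E'
from workcell import *
import cv2,numpy as np
s=state();print(s)
for n in("side","top"):
    im=snapshot(n);cv2.imwrite(f"pics/{n}0.png",im)
    c=camera_model(n);print(n,c["camera_matrix"].tolist(),(-c["R"].T@c["t"]).round(3),c["R"].round(3).tolist())
    for t in["cartridge","reader","cup_stand","dock","lock","lock_knob","bench_timer_center","reagent_small_center","sample_cup_center","slides_center","electrolyte_analyser","label"]:
        print(t,[(d["extent"] ,round(d["p"],2)) for d in find_in(t,n)[:2]])
E
```

```text
{'time': 0.0, 'joints': array([ 1.04018683,  0.57654441,  0.0248742 ,  1.4379008 , -0.01502484,
        1.12898141, -0.05647704]), 'qd': array([ 0.00093251,  0.001676  ,  0.00122792,  0.00034423,  0.00068637,
        0.00159506, -0.00017413]), 'effort': array([-1.17586904e-03, -7.65739560e+01,  2.25028194e+00, -2.85960299e+01,
        1.51960098e-02,  1.27514906e-02,  2.37742199e-05]), 'position': array([ 0.29146641, -0.60833673,  0.2304376 ]), 'orientation': array([-3.13994566e+00,  8.03882444e-05,  4.46830822e-01]), 'wrist_force': array([ 0.13470416, -0.04909156,  0.17728259]), 'wrist_torque': array([ 0.00539633, -0.0341194 , -0.02892895]), 'grip_force': 0.0, 'opening': 0.08540818783117755}
side [[382.15483512958394, 0.0, 280.85317626049437], [0.0, 382.15483512958394, 207.83209591400916], [0.0, 0.0, 1.0]] [0.192 0.792 0.7  ] [[-0.866, -0.5, 0.015], [-0.321, 0.532, -0.784], [0.384, -0.684, -0.621]]
cartridge [([290.7, 247.6, 316.0, 283.8], 0.77), ([310.8, 161.8, 345.8, 188.9], 0.27)]
reader [([325.4, 139.9, 338.4, 173.3], 0.71), ([316.8, 162.9, 346.7, 187.3], 0.52)]
cup_stand [([316
[... 669 characters left out ...]
.995, 0.006, -0.095], [0.095, 0.027, -0.995]]
cartridge [([246.4, 238.9, 267.6, 262.4], 0.71)]
reader []
cup_stand [([375.2, 198.5, 409.4, 227.9], 0.79)]
dock [([288.4, 165.2, 343.8, 227.3], 0.58)]
lock [([291.2, 173.8, 306.2, 206.7], 0.69), ([228.1, 156.9, 260.0, 180.0], 0.66)]
lock_knob []
bench_timer_center [([320.9, 249.8, 344.9, 278.5], 0.67), ([374.5, 196.8, 408.8, 228.2], 0.16)]
reagent_small_center [([389.0, 152.1, 407.3, 171.9], 0.5)]
sample_cup_center [([238.7, 182.4, 255.1, 200.0], 0.58)]
slides_center [([227.7, 155.1, 260.7, 183.4], 0.88)]
electrolyte_analyser [([243.6, 241.5, 266.9, 263.5], 0.42)]
label [([245.0, 240.6, 265.9, 265.7], 0.54), ([390.3, 152.8, 408.1, 173.4], 0.42)]
```

```bash
python3 - <<'E'
import cv2
a=cv2.imread("pics/top0.png");b=cv2.imread("pics/side0.png")
cv2.imwrite("pics/topc.png",cv2.resize(a[130:300,210:437],(800,600),interpolation=cv2.INTER_CUBIC))
cv2.imwrite("pics/sidec.png",cv2.resize(b[125:300,200:433],(800,600),interpolation=cv2.INTER_CUBIC))
cv2.imwrite("pics/both.png",cv2.resize(cv2.vconcat([a,b]),(450,600)) if 0 else cv2.resize(cv2.hconcat([a,b]),(800,300)))
E
```

```text
(no output)
```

View pics/topc.png

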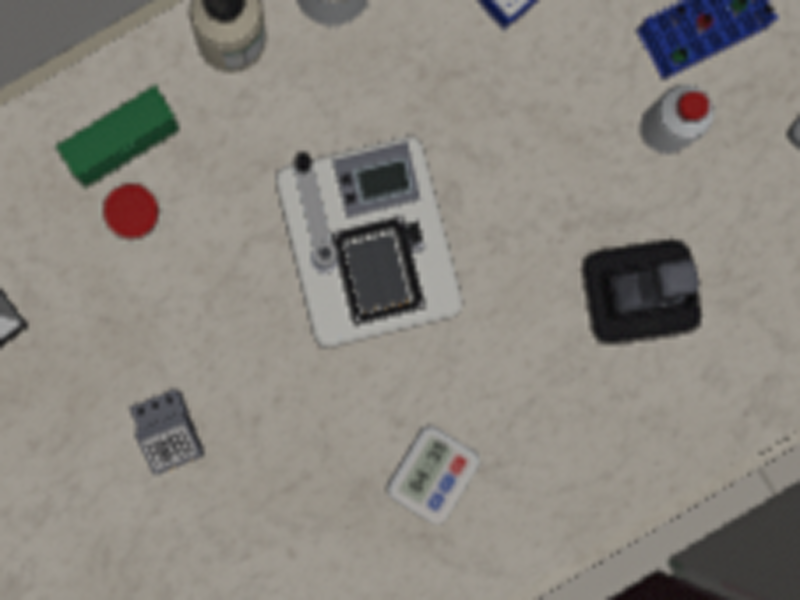

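View pics/sidec.png

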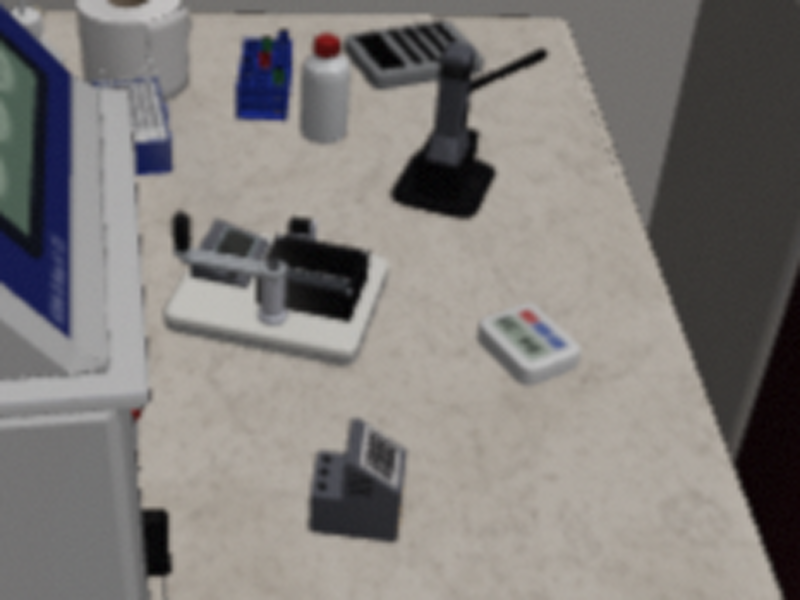

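View pics/both.png

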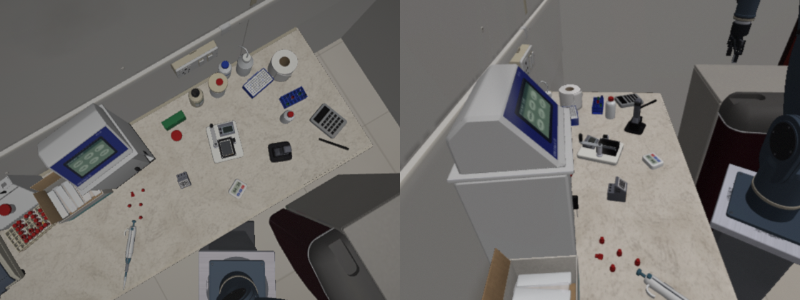

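```bash
cat > h.py <<'E'
from workcell import *
import cv2,numpy as np
from scipy.optimize import minimize,least_squares
from scipy.spatial.transform import Rotation as Ro
CM={n:camera_model(n) for n in("side","top")}
def proj(n,P):
    c=CM[n];q=np.atleast_2d(P)@c["R"].T+c["t"];q=q@c["camera_matrix"].T
    return q[:,:2]/q[:,2:]
def ray(n,px):
    c=CM[n];d=c["R"].T@np.linalg.inv(c["camera_matrix"])@[px[0],px[1],1];return -c["R"].T@c["t"],d
def atz(n,px,z):
    o,d=ray(n,px);return o+d*(z-o[2])/d[2]
def tri(ps,pt):
    f=lambda X:np.r_[proj("side",X)[0]-ps,proj("top",X)[0]-pt]
    r=least_squares(f,[.5,0,.1]);return r.x,r.fun
def box(x0,x1,y0,y1,z0,z1):
    return np.array([(x,y,z) for x in(x0,x1) for y in(y0,y1) for z in(z0,z1)])/1000
def pr(pro,y):return np.array([(x,s*y,z) for x,z in pro for s in(-1,1)])/1000
MOD=dict(cartridge=[box(-31,31,-22,22,0,40),pr([(-31,0),(9,0),(9,75),(3,75),(-31,50)],22)],
 reader=[box(-15,15,-29,29,0,32),box(-13,13,-15,15,32,135)],
 dock=[box(-52,110,-66,66,0,24),box(-40,40,-31,31,24,52)],
 cup_stand=[box(-42,42,-48,48,0,8)])
S=4
def render(n,hulls,T):
    m=np.zeros((420*S,560*S),np.uint8)
    for h in hulls:
        p=proj(n,h@T[:3,:3].T+T[:3,3]);cv2.fillConvexPoly(m,cv2.convexHull(((p+.5)*S-.5).round().astype(np.int32)),1)
    return m
def Tz(x,y,yaw,z=0):
    T=np.eye(4);T[:3,:3]=Ro.from_euler("z",yaw).as_matrix();T[:3,3]=x,y,z;return T
def fit(masks,hulls,x0,z=0):
    M={n:cv2.resize(m.astype(np.float32),None,fx=S,fy=S,interpolation=cv2.INTER_LINEAR)>.5 for n,m in masks.items()}
    def c(v):
        s=0
        for n in M:
            r=render(n,hulls,Tz(*v,z))>0;s+=1-(r&M[n]).sum()/max((r|M[n]).sum(),1)
        return s
    best=None
    for dy in(-.15,0,.15):
        x=np.array(x0)+[0,0,dy]
        r=minimize(c,x,method="Nelder-Mead",options=dict(initial_simplex=x+np.array([[0,0,0],[.01,0,0],[0,.01,0],[0,0,.12]]),xatol=1e-4,fatol=1e-4))
        if best is None or r.fun<best.fun:best=r
    return best.x,best.fun
E
python3 - <<'E'
from h import *
for n in("side","top"):snapshot(n)
M={}
for t in("cartridge","dock","reader","cup_stand"):
    M[t]={}
    for n in("side","top"):
        d=silhouettes(t,n)
        print(t,n,[(np.round(q["extent"]),q["p"],q["region"].sum()) for q in d[:2]])
        if d:M[t][n]=d[0]["region"]
np.save("M.npy",M,allow_pickle=True)
x0=np.r_[atz("top",(256,252),.03)[:2],.25]
print("cart",fit(M["cartridge"],MOD["cartridge"],x0),[fit({n:M["cartridge"][n]},MOD["cartridge"],x0) for n in M["cartridge"]])
x0=np.r_[atz("top",(316,206),.03)[:2],.23]
print("dock",[fit({n:M["dock"][n]},MOD["dock"],x0) for n in M["dock"]])
x0=np.r_[atz("top",(392,213),.0)[:2],.1]
print("cup",[fit({n:M["cup_stand"][n]},MOD["cup_stand"],x0) for n in M["cup_stand"]])
print("bin?",tri((483,133),(490,336)), proj("side",[.292,-.609,.231]))
E
```

```text
cartridge side [(array([291., 248., 314., 287.]), 0.69, np.int64(741))]
cartridge top [(array([249., 241., 268., 264.]), 0.71, np.int64(324)), (array([391., 151., 408., 172.]), 0.44, np.int64(298))]
dock side [(array([245., 189., 313., 234.]), 0.64, np.int64(2009))]
dock top [(array([288., 167., 342., 226.]), 0.95, np.int64(2344))]
reader side [(array([323., 139., 341., 175.]), 0.81, np.int64(332)), (array([251., 188., 286., 206.]), 0.4, np.int64(222))]
reader top [(array([387., 203., 410., 217.]), 0.76, np.int64(246))]
cup_stand side [(array([293., 247., 316., 284.]), 0.6, np.int64(794)), (array([317., 165., 346., 184.]), 0.57, np.int64(390))]
cup_stand top [(array([376., 197., 408., 227.]), 0.55, np.int64(609))]
cart (array([0.44827148, 0.22127957, 0.35980276]), np.float64(0.17520374676363404)) [(array([0.44999946, 0.21902589, 0.42282068]), np.float64(0.08159142124485197)), (array([0.44848212, 0.22114734, 0.35592256]), np.float64(0.07771181867242305))]
dock [(array([0.58688147, 0.03062813, 0.24890363]), np.float64(0.09997662049213862)), (array([0.5838358 , 0.04057552, 0.22807718]), np.float64(0.044458359423919847))]
cup [(array([ 0.56651425, -0.19285202, -0.05      ]), np.float64(1.0)), (array([ 0.56815788, -0.18806377,  0.1760032 ]), np.float64(0.336821678564003))]
bin? (array([ 0.20643877, -0.403071  ,  0.17308197]), array([-10.50447981,  -0.50934446,   1.21239839,   9.42141418])) [[460.81483957  86.44452284]]
```

```bash
cat >> h.py <<'E'
def overlay(n,im,items,c,r,k):
    """crop centred c half-size r scale k, draws polylines"""
    x0,y0=int(c[0]-r[0]),int(c[1]-r[1])
    o=cv2.resize(im[y0:y0+2*r[1],x0:x0+2*r[0]],None,fx=k,fy=k,interpolation=cv2.INTER_CUBIC)
    for P,col in items:
        p=((proj(n,P)-[x0,y0]+.5)*k).round().astype(np.int32)
        cv2.polylines(o,[p],True,col,1,cv2.LINE_AA)
    return o
def rect(x0,x1,y0,y1,z,T):
    return (np.array([(x0,y0,z),(x1,y0,z),(x1,y1,z),(x0,y1,z)])/1000)@T[:3,:3].T+T[:3,3]
def dockl(T):return [(rect(-52,110,-66,66,24,T),(0,0,255)),(rect(-40,40,-31,31,52,T),(0,255,0)),(rect(-32.5,32.5,-23.5,23.5,52,T),(255,255,0))]
def cartl(T):return [(rect(-31,31,-22,22,0,T),(0,0,255)),(rect(9,31,-22,22,40,T),(0,255,0)),(rect(3,9,-22,22,75,T),(255,255,0)),(rect(-31,-31,-22,22,50,T),(255,0,255))]
E
python3 - <<'E'
from h import *
t=cv2.imread("pics/top0.png");s=cv2.imread("pics/side0.png")
Td=Tz(.585,.036,.235);Tc=Tz(.4485,.2205,.36)
a=overlay("top",t,dockl(Td),(316,197),(33,33),6)
b=overlay("side",s,dockl(Td),(278,212),(36,33),6)
c=overlay("top",t,cartl(Tc),(258,253),(33,17),6)
d=overlay("side",s,cartl(Tc),(302,266),(36,17),6)
cv2.imwrite("pics/ov1.png",np.vstack([np.hstack([a,b]),np.hstack([c,d])])[:600])
E
```

```text
(no output)
```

View pics/ov1.png

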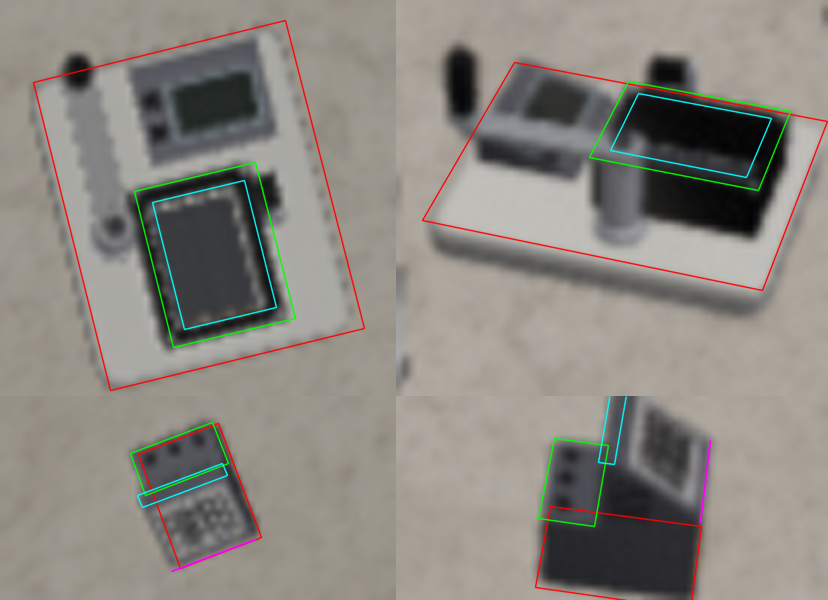

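```bash
cat >> h.py <<'E'
def hull(n,P,T):
    m=np.zeros((420*S,560*S),np.float32)
    p=proj(n,P@T[:3,:3].T+T[:3,3]);q=cv2.convexHull(((p+.5)*S-.5).astype(np.float32))
    cv2.fillConvexPoly(m,(q*16).round().astype(np.int32),1,shift=4)
    return cv2.resize(m,(560,420),interpolation=cv2.INTER_AREA)
def photofit(ims,layers,roi,x0,z=0,d=.006):
    """layers: [(hull,{cam:gray})]; roi {cam:mask}; bench grey taken from median"""
    G={n:cv2.GaussianBlur(cv2.cvtColor(i,cv2.COLOR_BGR2GRAY),(0,0),.6).astype(np.float32) for n,i in ims.items()}
    def c(v):
        s=0
        for n in G:
            im=np.full((420,560),layers[0][1][n],np.float32)
            for h,g in layers[1:]:
                m=cv2.GaussianBlur(hull(n,h,Tz(*v,z)),(0,0),.6);im=im*(1-m)+g[n]*m
            s+=np.minimum(abs(im-G[n])[roi[n]],60).mean()
        return s
    x=np.array(x0)
    for _ in range(2):
        r=minimize(c,x,method="Nelder-Mead",options=dict(initial_simplex=x+np.array([[0,0,0],[d,0,0],[0,d,0],[0,0,.06]]),xatol=1e-4,fatol=1e-4));x=r.x
    return x,r.fun
E
python3 - <<'E'
from h import *
ims={"top":cv2.imread("pics/top0.png"),"side":cv2.imread("pics/side0.png")}
roi={n:np.zeros((420,560),bool) for n in ims}
roi["top"][160:234,282:350]=1
roi["side"][179:245,242:316]=1
roi["side"][179:207,242:296]=0;roi["side"][179:222,242:284]=0   # lever, display
roi["side"][185:196,300:314]=0
bench={"top":150,"side":160}
g=lambda n:cv2.cvtColor(ims[n],cv2.COLOR_BGR2GRAY)
print("bench",np.median(g("top")[230:240,300:350]),np.median(g("side")[238:248,250:300]), "white",g("top")[190,338],g("side")[225,270],"blk",g("top")[220,312],g("side")[212,300])
L=[(None,{"top":float(np.median(g("top")[230:240,300:350])),"side":float(np.median(g("side")[238:248,250:300]))}),
 (MOD["dock"][0],{"top":180.,"side":185.}),(MOD["dock"][1],{"top":40.,"side":20.})]
for ns in(("top",),("side",),("top","side")):
    print(ns,photofit({n:ims[n] for n in ns},L,roi,[.585,.036,.235]))
# cartridge
roi={n:np.zeros((420,560),bool) for n in ims};roi["top"][234:272,240:276]=1;roi["side"][238:292,282:325]=1
L=[(None,L[0][1])]+[(h,{"top":70.,"side":45.}) for h in MOD["cartridge"]]
for ns in(("top",),("side",),("top","side")):
    print(ns,photofit({n:ims[n] for n in ns},L,roi,[.4485,.2205,.36]))
# cup base
roi={n:np.zeros((420,560),bool) for n in ims};roi["top"][192:234,370:414]=1;roi["side"][168:192,310:350]=1
L=[(None,L[0][1])]+[(h,{"top":25.,"side":25.}) for h in MOD["cup_stand"]+[box(-21,21,-35,35,0,48)]]
for ns in(("top",),("side",),("top","side")):
    print(ns,photofit({n:ims[n] for n in ns},L,roi,[.568,-.19,.15]))
E
```

```text
bench 150.0 164.0 white 147 110 blk 56 7
('top',) (array([0.58509314, 0.03982789, 0.23658966]), np.float64(15.007607460021973))
('side',) (array([0.58503249, 0.03707334, 0.21141982]), np.float64(10.47456169128418))
('top', 'side') (array([0.58502936, 0.03834051, 0.20292169]), np.float64(25.84773826599121))
('top',) (array([0.44989663, 0.22017527, 0.38249655]), np.float64(7.226475238800049))
('side',) (array([0.44933649, 0.21716794, 0.3831419 ]), np.float64(10.18289566040039))
('top', 'side') (array([0.44932558, 0.21940341, 0.41851327]), np.float64(18.010560989379883))
('top',) (array([ 0.56893199, -0.1906002 ,  0.13647851]), np.float64(9.830988883972168))
('side',) (array([ 0.56765627, -0.1951185 ,  0.16708026]), np.float64(11.4378662109375))
('top', 'side') (array([ 0.56790352, -0.19245732,  0.15714111]), np.float64(22.840471267700195))
```

```bash
python3 - <<'E'
from h import *
t=cv2.imread("pics/top0.png");s=cv2.imread("pics/side0.png")
def ax(n,P):return proj(n,P).round().tolist()
a=cv2.resize(t[110:350,40:300],(433,400),interpolation=cv2.INTER_CUBIC)
b=cv2.resize(t[180:420,350:560],(350,400),interpolation=cv2.INTER_CUBIC)
cv2.imwrite("pics/ana.png",np.hstack([a,b]))
for n in("side","top"):
    d=silhouettes("electrolyte_analyser",n);print(n,[(q["extent"],q["p"],q["region"].sum()) for q in d[:3]])
E
```

```text
side []
top []
```

View pics/ana.png

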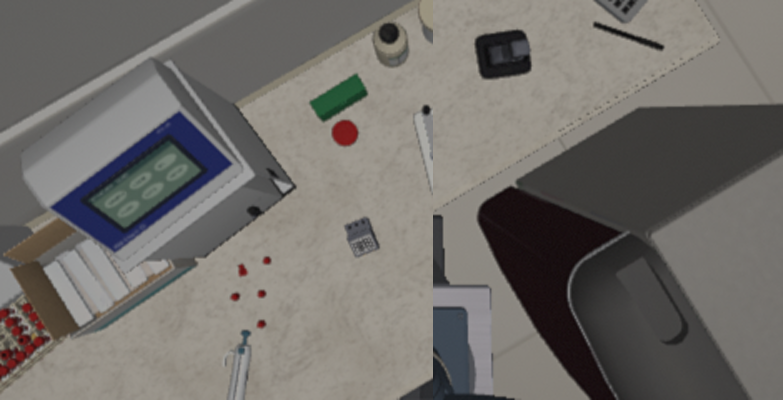

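Emit:
{"op": "drive_tool", "data": {"plan": "0 0 0.35 0 0 0 1;0 0 0.35 0 0 0 1;0 0 0.35 0 0 0 1;0.18 0.37 0 0 0 0 1;0.18 0.37 0 0 0 0 1;0.18 0.37 0 0 0 0 1;0.18 0.37 0 0 0 0 1;0.18 0.37 0 0 0 0 1;0.18 0.37 0 0 0 0 1;0.18 0.37 0 0 0 0 1;0.18 0.37 0 0 0 0 1;0.18 0.37 0 0 0 0 1;0.18 0.37 0 0 0 0 1;0.18 0.37 0 0 0 0 1"}}

```text
time: 3.07
position: [0.4901, -0.1999, 0.3367]
orientation: [3.141, -0.0, 0.447]
wrist_force: [0.4, -0.2, 1.2]
opening: 0.0852
grip_force: 0.0
```

Emit:
{"op": "drive_tool", "data": {"plan": "-0.04 0.38 0 0 0 -0.03 1;-0.04 0.38 0 0 0 0 1;-0.04 0.38 0 0 0 0 1;-0.04 0.38 0 0 0 0 1;-0.04 0.38 0 0 0 0 1;-0.04 0.38 0 0 0 0 1;-0.04 0.38 0 0 0 0 1;-0.04 0.38 0 0 0 0 1;-0.04 0.38 0 0 0 0 1;-0.04 0.38 0 0 0 0 1;-0.03 0.38 0 0 0 0 1;0 0 -0.35 0 0 0 1;0 0 -0.35 0 0 0 1;0 0 -0.35 0 0 0 1;0 0 -0.35 0 0 0 1;0 0 -0.35 0 0 0 1"}}

```text
time: 4.4
position: [0.4466, 0.2163, 0.1601]
orientation: [-3.141, -0.001, 0.384]
wrist_force: [1.1, 0.2, -1.1]
opening: 0.0852
grip_force: 0.0
```

```bash
python3 - <<'E'
from h import *
s=state();p=s["position"];print(s["joints"].round(2),p,s["orientation"])
ims={n:snapshot(n) for n in("top","side")}
Tc=Tz(.4495,.219,.385)
R=Ro.from_euler("xyz",s["orientation"]).as_matrix();
tip=[( (p+R@np.array(v)*.001)[None]) for v in ([0,-42,-13],[0,42,-13],[0,0,0])]
tl=[(np.vstack([tip[0],tip[1],tip[2]]),(0,165,255))]
for n in ims:cv2.imwrite(f"pics/{n}1.png",ims[n])
a=overlay("top",ims["top"],cartl(Tc)+tl,(258,250),(40,40),7)[:,:400]
a=overlay("top",ims["top"],cartl(Tc)+tl,(258,250),(28,40),7)
b=overlay("side",ims["side"],cartl(Tc)+tl,(302,255),(28,40),7)
cv2.imwrite("pics/ov2.png",np.hstack([a,b]))
E
```

```text
[-0.31  0.41 -0.33  1.99  0.19  0.77 -1.93] [0.44659362 0.21633192 0.16014501] [-3.14135851e+00 -1.04164966e-03  3.84067512e-01]
```

View pics/ov2.png

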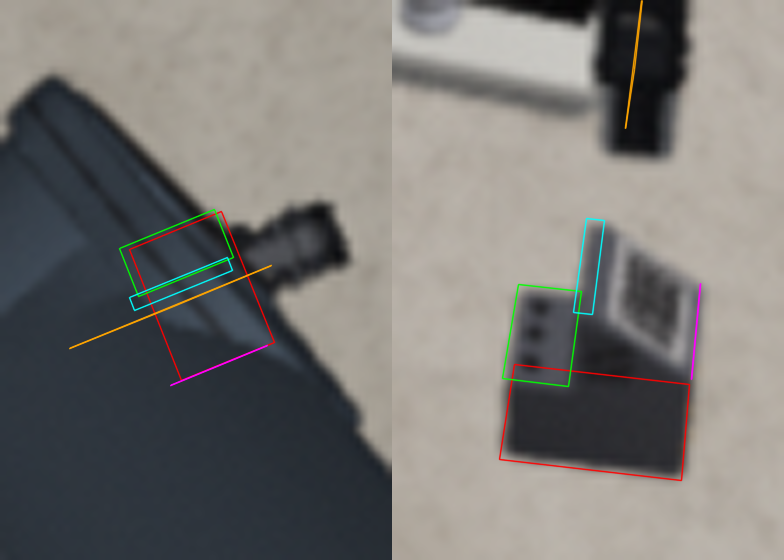

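Emit:
{"op": "drive_tool", "data": {"plan": "0.01 0.01 -0.31 0 0 0 1;0 0 -0.31 0 0 0 1;0 0 -0.31 0 0 0 1;0 0 -0.31 0 0 0 1;0 0 0 0 0 0 1;0 0 0 0 0 0 -1;0 0 0 0 0 0 -1;0 0 0 0 0 0 -1;0 0 0 0 0 0 -1;0 0 0 0 0 0 -1;0 0 0 0 0 0 -1;0 0 0 0 0 0 -1;0 0 0 0 0 0 -1;0 0 0 0 0 0 -1"}}

```text
time: 5.67
position: [0.449, 0.2181, 0.0397]
orientation: [-3.141, -0.004, 0.384]
wrist_force: [-1.5, -0.2, 11.6]
opening: 0.0434
grip_force: 59.0
```

Emit:
{"op": "drive_tool", "data": {"plan": "0 0 0.2 0 0 0 -1;0 0 0.3 0 0 0 -1;0 0 0.3 0 0 0 -1;0 0 0.2 0 0 0 -1;0.2 -0.27 0 0 0 -0.02 -1;0.22 -0.3 0 0 0 -0.02 -1;0.22 -0.3 0 0 0 -0.02 -1;0.22 -0.3 0 0 0 -0.0135 -1;0.22 -0.3 0 0 0 0 -1;0.22 -0.3 0 0 0 0 -1;0.03 -0.03 0 0 0 0 -1;0 0 0 0 0 0 -1;0 0 0 0 0 0 -1"}}

```text
time: 6.75
position: [0.5806, 0.0372, 0.1382]
orientation: [-3.141, -0.001, 0.229]
wrist_force: [0.2, 1.9, -0.9]
opening: 0.0431
grip_force: 62.2
```

```bash
python3 - <<'E'
from h import *
s=state();p=s["position"];print(s["joints"].round(2),p,s["orientation"],s["opening"],s["wrist_force"])
ims={n:snapshot(n) for n in("top","side")}
for n in ims:cv2.imwrite(f"pics/{n}2.png",ims[n])
y=s["orientation"][2]
Tc=Tz(p[0]+.003*np.cos(y),p[1]+.003*np.sin(y),y,p[2]-.038)
Td=Tz(.585,.0385,.23)
a=overlay("top",ims["top"],cartl(Tc)+dockl(Td),(316,197),(28,42),7)
b=overlay("side",ims["side"],cartl(Tc)+dockl(Td),(285,202),(29,42),7)
cv2.imwrite("pics/ov3.png",np.hstack([a,b]))
E
```

```text
[ 0.03  0.54 -0.27  1.8   0.19  0.82 -1.67] [0.58055772 0.03715994 0.1382033 ] [-3.14117962e+00 -7.54574119e-04  2.28960061e-01] 0.04307304765121615 [ 0.16636972  1.94363521 -0.90472021]
```

View pics/ov3.png

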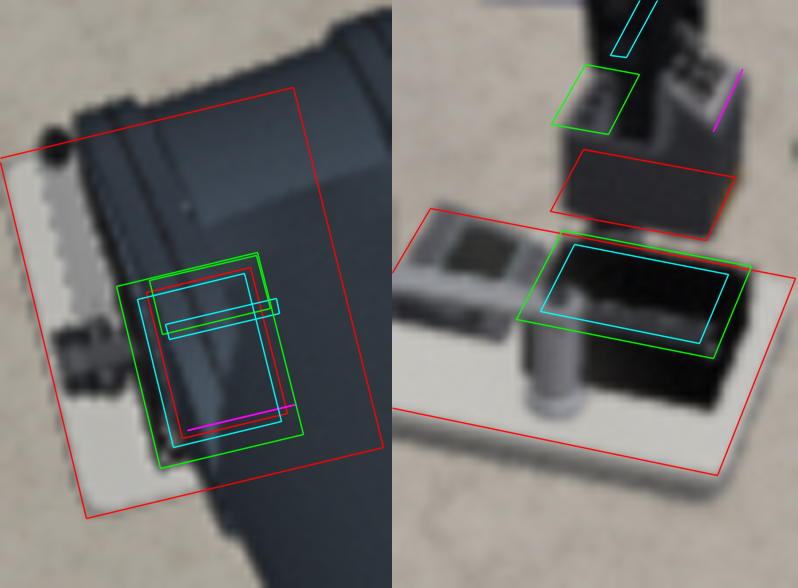

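```bash
python3 - <<'E'
from h import *
p=np.array([.58056,.03716,.1382]);y=.229
s0=cv2.imread("pics/side0.png");s2=cv2.imread("pics/side2.png")
G=lambda i:cv2.GaussianBlur(cv2.cvtColor(i,cv2.COLOR_BGR2GRAY),(0,0),.6).astype(np.float32)
def fit2(img,layers,roi,x0,yaw,z):
    def c(v):
        im=np.full((420,560),layers[0],np.float32)
        for h,g in layers[1:]:
            m=cv2.GaussianBlur(hull("side",h,Tz(v[0],v[1],yaw,z)),(0,0),.6);im=im*(1-m)+g*m
        return np.minimum(abs(im-G(img))[roi],60).mean()
    x=np.array(x0)
    r=minimize(c,x,method="Nelder-Mead",options=dict(initial_simplex=x+np.array([[0,0],[.006,0],[0,.006]]),xatol=1e-4,fatol=1e-4));return r.x.round(4),round(r.fun,2)
roi=np.zeros((420,560),bool);roi[180:196,276:312]=1;roi[191:,276:290]=0;roi[194:,276:300]=0
x0=[p[0]+.003,p[1]]
for dz in(.036,.038,.040):
    print("cart",dz,fit2(s2,[170.,(MOD["cartridge"][0],45.),(MOD["cartridge"][1],45.)],roi,x0,y,p[2]-dz))
for yaw in(.22,.23,.24):
  for nm,img in(("s0",s0),("s2",s2)):
    roi=np.zeros((420,560),bool);roi[200:245,284:316]=1;roi[212:245,250:284]=1;roi[:,:]&=True
    print("dock",nm,yaw,fit2(img,[164.,(MOD["dock"][0],185.),(MOD["dock"][1],15.)],roi,[.585,.0385],yaw,0))
E
```

```text
cart 0.036 (array([0.5809, 0.0389]), np.float64(7.57))
cart 0.038 (array([0.5817, 0.0362]), np.float64(7.33))
cart 0.04 (array([0.5831, 0.0337]), np.float64(7.15))
dock s0 0.22 (array([0.585 , 0.0367]), np.float64(12.66))
dock s2 0.22 (array([0.5854, 0.0364]), np.float64(13.79))
dock s0 0.23 (array([0.585 , 0.0365]), np.float64(12.65))
dock s2 0.23 (array([0.5851, 0.0367]), np.float64(13.8))
dock s0 0.24 (array([0.5847, 0.0364]), np.float64(12.7))
dock s2 0.24 (array([0.5848, 0.037 ]), np.float64(13.83))
```

Emit:
{"op": "drive_tool", "data": {"plan": "0.035 0.008 0 0 0 0 -1;0 0 -0.2 0 0 0 -1;0 0 -0.2 0 0 0 -1;0 0 -0.05 0 0 0 -1;0 0 -0.05 0 0 0 -1;0 0 -0.05 0 0 0 -1;0 0 0 0 0 0 -1"}}

```text
time: 7.43
position: [0.5841, 0.0385, 0.0821]
orientation: [-3.141, 0.0, 0.231]
wrist_force: [0.1, 1.4, -1.3]
opening: 0.0434
grip_force: 62.0
```

Emit:
{"op": "drive_tool", "data": {"plan": "0 0 -0.05 0 0 0 -1;0 0 -0.05 0 0 0 -1;0 0 -0.05 0 0 0 -1;0 0 -0.03 0 0 0 -1;0 0 -0.02 0 0 0 -1;0 0 -0.02 0 0 0 -1;0 0 0 0 0 0 -1"}}

```text
time: 8.02
position: [0.5841, 0.0388, 0.063]
orientation: [3.141, -0.001, 0.231]
wrist_force: [-11.4, 0.2, 32.4]
opening: 0.043
grip_force: 64.2
```

Emit:
{"op": "drive_tool", "data": {"plan": "0 0 0.02 0 0 0 -1;0 0 0 0 0 0 -1;0 0 0 0 0 0 0.3;0 0 0 0 0 0 0.3;0 0 0 0 0 0 0.3;0 0 0 0 0 0 0.3"}}

```text
time: 8.52
position: [0.5841, 0.038, 0.0619]
orientation: [-3.142, 0.0, 0.23]
wrist_force: [-0.7, 0.5, -0.3]
opening: 0.0556
grip_force: 0.0
```

Emit:
{"op": "drive_tool", "data": {"plan": "0 0 0.3 0 0 0 0.3;0 0 0.4 0 0 0 0.3;0 0 0.4 0 0 0 0.3;0 0 0.1 0 0 0 0.3"}}

```text
time: 8.85
position: [0.5867, 0.0386, 0.1879]
orientation: [3.141, -0.008, 0.23]
wrist_force: [2.2, 0.2, -0.0]
opening: 0.0555
grip_force: 0.0
```

```bash
python3 - <<'E'
from h import *
D=Tz(.5855,.0388,.23)
X,f=tri(np.array([253,192.7]),np.array([296,175.9]));print(X,f)
k=atz("top",(296,175.9),.104);print(k)
h=(D@[.022,.0415,.066,1])[:3];print("hinge",h)
for q in(X,k):
    v=D[:3,:3].T@(q-h);print("angle",np.degrees(np.arctan2(v[1],v[0]))+90,np.hypot(v[0],v[1]))
for a in np.radians([0,30,60,85,90,95,100]):
    print(round(np.degrees(a)),(D@[.022+.0755*np.sin(a),.0415-.0755*np.cos(a),.094,1])[:3].round(4))
t=cv2.imread("pics/top0.png")
s=state();print(s["position"],s["joints"].round(2))
im=snapshot("side");cv2.imwrite("pics/side3.png",im)
T=Tz(.585,.0367,.23);C=Tz(.585,.0367,.23,.024)
cv2.imwrite("pics/ov4.png",overlay("side",im,dockl(T)+cartl(C),(285,202),(40,38),8))
E
```

```text
[0.66846106 0.10084081 0.08911556] [-0.45573322 -0.06213934  0.23980829  0.43471776]
[0.66733585 0.10154376 0.104     ]
hinge [0.59745959 0.08422266 0.066     ]
angle 89.99512063869682 0.07292030866199498
angle 90.74397012412408 0.07199105179784324
0 [0.6147 0.0107 0.094 ]
30 [0.6491 0.0292 0.094 ]
60 [0.6697 0.0624 0.094 ]
85 [0.6722 0.095  0.094 ]
90 [0.671  0.1014 0.094 ]
95 [0.6692 0.1078 0.094 ]
100 [0.6669 0.1139 0.094 ]
[0.58666624 0.03862027 0.18792437] [ 0.04  0.49 -0.29  1.73  0.17  0.93 -1.65]
```

View pics/ov4.png

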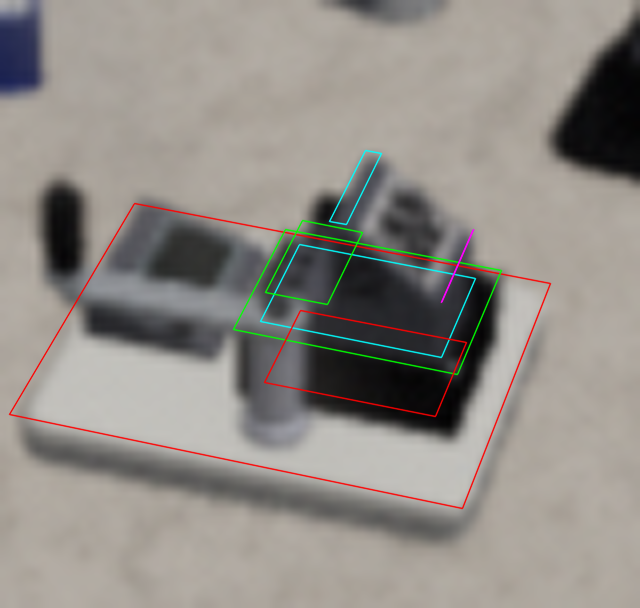

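Emit:
{"op": "drive_tool", "data": {"plan": "0.068 0.049 0 0 0 0.058 -0.29;0.068 0.049 0 0 0 0.058 -0.29;0.068 0.049 0 0 0 0.058 -0.29;0.068 0.049 0 0 0 0.058 -0.29;0.068 0.049 0 0 0 0.058 -0.29;0.068 0.049 0 0 0 0.058 -0.29;0.068 0.049 0 0 0 0.058 -0.29;0.068 0.049 0 0 0 0.058 -0.29;0.068 0.049 0 0 0 0.058 -0.29;0.068 0.049 0 0 0 0.058 -0.29;0.068 0.049 0 0 0 0.058 -0.29;0.068 0.049 0 0 0 0.058 -0.29;0.068 0.049 0 0 0 0.054 -0.29;0 0 0 0 0 0 -0.29;0 0 0 0 0 0 -0.29"}}

```text
time: 10.15
position: [0.6722, 0.1018, 0.1811]
orientation: [-3.14, -0.001, 1.798]
wrist_force: [0.4, 0.3, 0.4]
opening: 0.0302
grip_force: 0.0
```

```bash
python3 - <<'E'
from h import *
s=state();p=s["position"];print(p,s["orientation"],s["joints"].round(2))
im=snapshot("side")
R=Ro.from_euler("xyz",s["orientation"]).as_matrix()
P=np.array([p+R@np.array(v) for v in([0,-.015,0],[0,.015,0],[0,0,0])])
K=rect(-7.5,7.5,-7.5,7.5,0,Tz(.6695,.1012,.23,.107))
cv2.imwrite("pics/ov5.png",overlay("side",im,[(P,(0,165,255)),(K,(0,255,0))],(265,190),(35,32),8))
E
```

```text
[0.6722085  0.10179188 0.1811244 ] [-3.14015458e+00 -7.74994531e-04  1.79756528e+00] [ 0.16  0.69 -0.68  1.47  0.46  1.14 -0.38]
```

View pics/ov5.png

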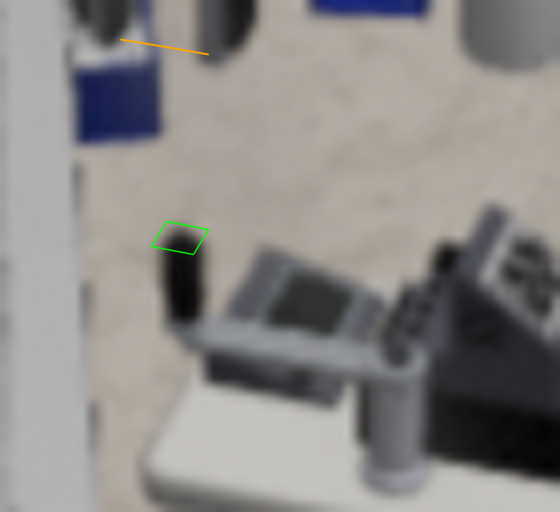

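Emit:
{"op": "drive_tool", "data": {"plan": "0.02 0.005 0 0 0 0.058 -0.29;0 0 0 0 0 0.058 -0.29;0 0 0 0 0 0.058 -0.29;0 0 0 0 0 0.058 -0.29;0 0 0 0 0 0.058 -0.29;0 0 0 0 0 0.058 -0.29;0 0 0 0 0 0.058 -0.29;0 0 0 0 0 0.058 -0.29;0 0 0 0 0 0.058 -0.29;0 0 0 0 0 0.058 -0.29;0 0 0 0 0 0.058 -0.29;0 0 0 0 0 0.058 -0.29;0 0 0 0 0 0.058 -0.29;0 0 -0.2 0 0 0 -0.29;0 0 -0.2 0 0 0 -0.29;0 0 -0.2 0 0 0 -0.29;0 0 0 0 0 0 -0.29"}}

```text
time: 11.62
position: [0.6724, 0.1004, 0.1181]
orientation: [-3.14, -0.006, -2.906]
wrist_force: [-0.7, -0.8, -1.1]
opening: 0.0303
grip_force: 0.0
```

Emit:
{"op": "drive_tool", "data": {"plan": "0.02 0.01 -0.1 0 0 0 -0.29;0 0 -0.1 0 0 0 -0.29;0 0 -0.1 0 0 0 -0.29;0 0 -0.07 0 0 0 -0.29;0 0 0 0 0 0 -0.29;0 0 0 0 0 0 -1;0 0 0 0 0 0 -1;0 0 0 0 0 0 -1;0 0 0 0 0 0 -1;0 0 0 0 0 0 -1"}}

```text
time: 12.45
position: [0.6766, 0.1034, 0.0856]
orientation: [3.142, 0.0, -2.903]
wrist_force: [-1.0, 0.6, -0.3]
opening: 0.0128
grip_force: 58.6
```

Emit:
{"op": "drive_tool", "data": {"plan": "0 0 0 0 0 0 -0.35;0 0 0 0 0 0 -0.35;-0.05 -0.012 -0.03 0 0 0 -0.35;0 0 0 0 0 0 -0.35;0 0 0 0 0 0 -1;0 0 0 0 0 0 -1;0 0 0 0 0 0 -1;0 0 0 0 0 0 -1"}}

```text
time: 13.12
position: [0.6713, 0.1018, 0.0823]
orientation: [-3.141, -0.001, -2.903]
wrist_force: [-2.9, -0.8, 2.5]
opening: 0.0124
grip_force: 58.5
```

Emit:
{"op": "drive_tool", "data": {"plan": "0 0 0 0 0 0 -0.45;0.03 0.007 0 0 0 0 -0.45;0.017 -0.096 0 0 0 -0.0577 -0.45;0.005 -0.097 0 0 0 -0.0577 -0.45;-0.007 -0.097 0 0 0 -0.0577 -0.45;-0.018 -0.095 0 0 0 -0.0577 -0.45;-0.03 -0.092 0 0 0 -0.0577 -0.45;-0.041 -0.088 0 0 0 -0.0577 -0.45;-0.051 -0.083 0 0 0 -0.0577 -0.45;0 0 0 0 0 0 -0.45"}}

```text
time: 13.95
position: [0.6622, 0.0363, 0.0825]
orientation: [-3.141, 0.001, 2.527]
wrist_force: [0.5, -0.9, -0.9]
opening: 0.0235
grip_force: 0.0
```

Emit:
{"op": "drive_tool", "data": {"plan": "-0.061 -0.075 0 0 0 -0.0577 -0.45;-0.07 -0.067 0 0 0 -0.0577 -0.45;-0.078 -0.058 0 0 0 -0.0577 -0.45;-0.084 -0.048 0 0 0 -0.0577 -0.45;-0.09 -0.038 0 0 0 -0.0577 -0.45;-0.093 -0.028 0 0 0 -0.056 -0.45;0 0 0 0 0 0 -0.45"}}

```text
time: 14.53
position: [0.6138, 0.0065, 0.0826]
orientation: [-3.141, 0.001, 1.812]
wrist_force: [0.4, 0.9, -0.1]
opening: 0.0235
grip_force: 0.0
```

Emit:
{"op": "drive_tool", "data": {"plan": "0 0 0 0 0 -0.005 -1;0 0 0 0 0 0 -1;0 0 0 0 0 0 -1;0 0 0 0 0 0 -1;0 0 0 0 0 0 -1;-0.02 -0.005 0 0 0 0 -1;-0.02 -0.005 0 0 0 0 -1;0 0 0 0 0 0 -1"}}

```text
time: 15.2
position: [0.6144, 0.0069, 0.083]
orientation: [3.134, -0.001, 1.806]
wrist_force: [12.5, 1.4, -3.4]
opening: 0.0128
grip_force: 58.9
```

```bash
python3 - <<'E'
from h import *
s=state();print(s["position"],s["orientation"],s["wrist_force"],s["joints"].round(2))
E
```

```text
[0.61441321 0.00689203 0.08297831] [ 3.13418133e+00 -1.15887602e-03  1.80612452e+00] [12.46161146  1.3973882  -3.3678056 ] [ 0.31  0.71 -0.65  1.76  0.55  0.85 -0.36]
```

Emit:
{"op": "drive_tool", "data": {"plan": "0.03 0.007 0 0 0 0 -1;0 0 0 0 0 0 -0.29;0 0 0 0 0 0 -0.29;0 0 0 0 0 0 -0.29;0 0 0.2 0 0 0 -0.29;0 0 0.35 0 0 0 -0.29;0 0 0.35 0 0 0 -0.29;0 0 0.35 0 0 0 0.2;0 0 0.35 0 0 0 0.4;-0.09 -0.4 0 0 0 -0.037 0.4;-0.09 -0.4 0 0 0 0 0.4;-0.09 -0.4 0 0 0 0 0.4;-0.09 -0.4 0 0 0 0 0.4;-0.09 -0.38 0 0 0 0 0.4;0 0 0 0 0 0 0.4"}}

```text
time: 16.45
position: [0.5652, -0.2021, 0.2411]
orientation: [-3.137, 0.004, 1.714]
wrist_force: [0.3, -0.8, -0.3]
opening: 0.0597
grip_force: 0.0
```

```bash
python3 - <<'E'
from h import *
s=state();p=s["position"];print(p,s["orientation"],s["joints"].round(2),s["opening"])
ims={n:snapshot(n) for n in("top","side")}
for n in ims:cv2.imwrite(f"pics/{n}6.png",ims[n])
# reader fits from first pictures, side: handle
s0=cv2.imread("pics/side0.png");t0=cv2.imread("pics/top0.png")
R=Ro.from_euler("xyz",s["orientation"]).as_matrix()
P=np.array([p+R@np.array(v) for v in([0,-.03,-.006],[0,.03,-.006],[0,0,0])])
T=Tz(.568,-.1925,.155)
it=[(rect(-42,42,-48,48,8,T),(0,0,255)),(rect(-13,13,-15,15,147,T),(0,255,0)),(rect(-13,13,-15,15,64,T),(255,255,0)),(P,(0,165,255))]
a=overlay("side",ims["side"],it,(332,155),(28,40),7)
b=overlay("top",t0,it[:3],(393,212),(28,40),7)
cv2.imwrite("pics/ov6.png",np.hstack([a,b]))
E
```

```text
[ 0.56524725 -0.20209384  0.24105839] [-3.13721803  0.00422204  1.71389979] [ 0.71  0.53 -0.72  1.61  0.38  1.15  0.05] 0.05972434894341551
```

View pics/ov6.png

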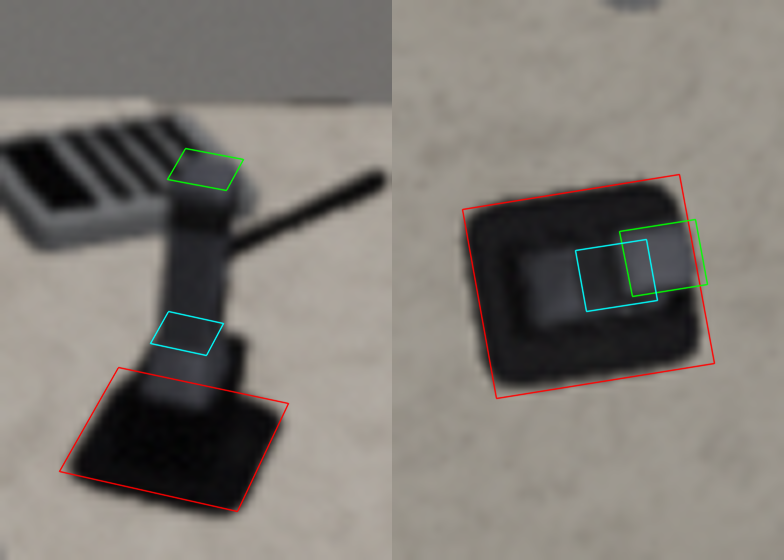

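Emit:
{"op": "drive_tool", "data": {"plan": "0.03 0.11 0 0 0 0 0.4;0 0 -0.37 0 0 0 0.4;0 0 -0.37 0 0 0 0.4;0 0 -0.37 0 0 0 0.4;0 0 -0.37 0 0 0 0.4;0 0 0 0 0 0 0.4;0 0 0 0 0 0 -1;0 0 0 0 0 0 -1;0 0 0 0 0 0 -1;0 0 0 0 0 0 -1;0 0 0 0 0 0 -1;0 0 0 0 0 0 -1;0 0 0 0 0 0 -1;0 0 0 0 0 0 -1"}}

```text
time: 17.72
position: [0.5719, -0.1804, 0.0967]
orientation: [3.14, 0.001, 1.725]
wrist_force: [-5.4, 2.7, 8.7]
opening: 0.0255
grip_force: 58.5
```

Emit:
{"op": "drive_tool", "data": {"plan": "0 0 0 0 0 0 0;0 0 0 0 0 0 0;0 0 0 0 0 0 0;0.01 -0.1 -0.03 0 0 0 0;0 0 0 0 0 0 0;0 0 0 0 0 0 0;0 0 0 0 0 0 -1;0 0 0 0 0 0 -1;0 0 0 0 0 0 -1;0 0 0 0 0 0 -1;0 0 0 0 0 0 -1;0 0 0 0 0 0 -1;0 0 0 0 0 0 -1"}}

```text
time: 18.8
position: [0.572, -0.1908, 0.0912]
orientation: [-3.141, 0.0, 1.725]
wrist_force: [-4.0, -1.1, 2.3]
opening: 0.0253
grip_force: 58.9
```

Emit:
{"op": "drive_tool", "data": {"plan": "0 0 0.15 0 0 0 -1;0 0 0.3 0 0 0 -1;0 0 0.3 0 0 0 -1;0 0 0.35 0 0 0 -1;0 0 0.35 0 0 0 -1;0 0 0.35 0 0 0 -1;-0.135 0.346 0 0 0 0.012 -1;-0.135 0.346 0 0 0 0.012 -1;-0.135 0.346 0 0 0 0.012 -1;-0.135 0.346 0 0 0 0 -1;-0.135 0.346 0 0 0 0 -1;-0.135 0.346 0 0 0 0 -1;0 0 0 0.0114 -0.0487 0 -1;0 0 0 0.0114 -0.0487 0 -1;0 0 0 0.0114 -0.0487 0 -1;0 0 0 0.0114 -0.0487 0 -1;0 0 0 0.0114 -0.0487 0 -1;0 0 0 0.0114 -0.0487 0 -1;0 0 0 0 0 0 -1;0 0 0 0 0 0 -1"}}

```text
time: 20.47
position: [0.4916, 0.0157, 0.2743]
orientation: [2.576, -0.004, 1.799]
wrist_force: [0.1, -0.3, -0.6]
opening: 0.025
grip_force: 59.4
```

```bash
cat >> h.py <<'E'
TGT=dict(dock=(.5845,.0385,.23))
def report(off=.0792,x=0.):
    s=state();p=s["position"];R=Ro.from_euler("xyz",s["orientation"]).as_matrix()
    D=Tz(*TGT["dock"]);a=np.radians(36)
    lab=(D@[-.014,0,.0865,1])[:3];n=D[:3,:3]@[-np.sin(a),0,np.cos(a)];yl=D[:3,1]
    rz=-R[:3,2];win=p+R@[x,0,off];spot=win-.06*rz
    Rn=np.column_stack([np.cross(yl,n),yl,n])  # target reader axes
    Rr=np.column_stack([np.cross(R[:,0]*np.sign(R[:,0]@yl),rz),R[:,0]*np.sign(R[:,0]@yl),rz])
    dR=Ro.from_matrix(Rn@Rr.T)
    print("p",p.round(4),"j",s["joints"].round(2),"F",s["wrist_force"].round(1),"open",s["opening"])
    print("turn units",(np.degrees(dR.as_rotvec())/120).round(4),"target TCP",(lab+n*(.06+off)-Rn@[0,0,0]).round(4),"shift units",((lab+n*(.06+off)-p)*10).round(3),"spot-label",(spot-lab).round(4))
    return lab,n,Rn,Rr,win,spot
E
python3 -c "
from h import *
report()"
```

```text
p [0.4916 0.0157 0.2743] j [ 0.95  0.1  -1.07  2.29  0.05  0.25  0.08] F [ 0.1 -0.3 -0.6] open 0.02503790392587515
turn units [ 0.0052 -0.0297  0.0007] target TCP [0.4912 0.0167 0.1991] shift units [-0.004  0.01  -0.752] spot-label [-0.0068 -0.0024  0.0702]
```

Emit:
{"op": "drive_tool", "data": {"plan": "0 0.01 -0.15 0 0 0 -1;0 0 -0.15 0 0 0 -1;0 0 -0.15 0.0026 -0.015 0 -1;0 0 -0.15 0.0026 -0.015 0 -1;0 0 0 0 0 0 -1;0 0 0 0 0 0 -1"}}

```text
time: 20.97
position: [0.4895, 0.0123, 0.2402]
orientation: [2.579, 0.011, 1.795]
wrist_force: [-0.1, 0.2, -0.9]
opening: 0.0254
grip_force: 59.3
```

```bash
python3 - <<'E'
from h import *
lab,n,Rn,Rr,win,spot=report()
ims={k:snapshot(k) for k in("top","side")}
for k in ims:cv2.imwrite(f"pics/{k}7.png",ims[k])
T=np.eye(4);T[:3,:3]=Rr;T[:3,3]=win
L=np.eye(4);L[:3,:3]=Rn;L[:3,3]=lab
it=[(rect(-15,15,-29,29,0,T),(0,0,255)),(rect(-15,15,-29,29,32,T),(0,0,255)),(rect(-13,13,-15,15,130,T),(0,255,0)),(rect(-19,19,-16,16,0,L),(255,255,0)),(np.array([win,spot]),(0,165,255)),(rect(-22,-22,-34,41,66,Tz(*TGT["dock"])),(255,0,255))]
a=overlay("side",ims["side"],it,(310,180),(33,40),6)
b=overlay("top",ims["top"],it,(310,215),(33,40),6)
cv2.imwrite("pics/ov7.png",np.hstack([a,b]))
E
```

```text
p [0.4895 0.0123 0.2402] j [ 0.87  0.17 -1.06  2.35  0.71  0.18 -0.58] F [-0.1  0.2 -0.9] open 0.02541057474072842
turn units [ 0.012  -0.0297  0.0027] target TCP [0.4912 0.0167 0.1991] shift units [ 0.018  0.044 -0.411] spot-label [-0.0088 -0.0077  0.0359]
```

View pics/ov7.png

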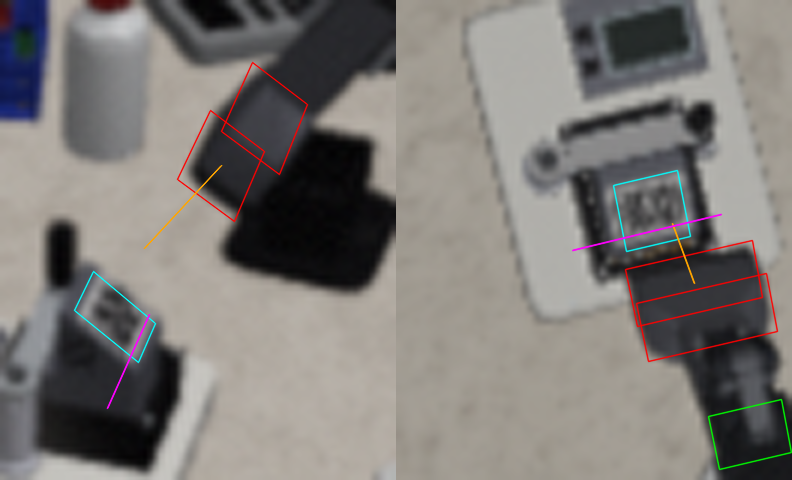

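```bash
cat > kin.py <<'E'
from h import *
import itertools
J=np.array([[1.0402,.5765,.0249,1.4379,-.015,1.129,-.0565],[-.31,.41,-.33,1.99,.19,.77,-1.93],[.03,.54,-.27,1.8,.19,.82,-1.67],[.04,.49,-.29,1.73,.17,.93,-1.65],[.16,.69,-.68,1.47,.46,1.14,-.38],[.31,.71,-.65,1.76,.55,.85,-.36],[.71,.53,-.72,1.61,.38,1.15,.05],[.95,.1,-1.07,2.29,.05,.25,.08],[.87,.17,-1.06,2.35,.71,.18,-.58]])
P=np.array([[.29147,-.60834,.23044],[.44659,.21633,.16015],[.5806,.0372,.1382],[.58667,.03862,.18792],[.67221,.10179,.18112],[.6144,.0069,.083],[.56525,-.20209,.24106],[.4916,.0157,.2743],[.4895,.0123,.2402]])
O=np.array([[-3.13995,0,.44683],[3.1414,0,.384],[3.1414,0,.229],[3.141,-.008,.23],[-3.14,0,1.7976],[3.134,-.001,1.806],[-3.137,.004,1.714],[2.576,-.004,1.799],[2.579,.011,1.795]])
RO=Ro.from_euler("xyz",O)
LIM=np.array([[-2.76,2.76],[-.34,2.15],[-1.52,1.57],[.19,2.46],[-1.09,4.23],[.17,1.99],[-2.82,2.82]])
def fk(q,g,sg):
    h,L1,a,L2,b,Lt,c,d1=g;s1,s3,s5,s7=sg
    R=Ro.from_euler("z",s1*q[0]+d1);p=np.array([0,0,h])
    R=R*Ro.from_euler("y",q[1])*Ro.from_euler("z",s3*q[2]);p=p+R.apply([a,0,L1])
    R=R*Ro.from_euler("y",q[3])*Ro.from_euler("z",s5*q[4]);p=p+R.apply([-a,0,L2])
    R=R*Ro.from_euler("y",q[5]);p=p+R.apply([b,0,Lt])
    return p,R*Ro.from_euler("z",s7*q[6]+c)
if __name__=="__main__":
    best=None
    for sg in itertools.product((-1,1),repeat=4):
        def f(g):
            r=[]
            for q,p,o in zip(J,P,RO):
                pp,R=fk(q,g,sg);r+=list((pp-p)*3)+list((R*o.inv()).as_rotvec())
            return np.array(r)
        for c0 in(0,1.57,3.14,-1.57):
            r=least_squares(f,[.33,.4,0,.4,.05,.3,c0,0],loss="soft_l1",f_scale=.1)
            if best is None or r.cost<best[0]:best=(r.cost,sg,r.x,f(r.x))
    print(best[0],best[1],best[2].round(4));print(best[3].reshape(-1,6).round(3))
    np.savez("kin.npz",g=best[2],sg=best[1])
E
python3 kin.py
```

```text
0.004239027559371128 (-1, -1, -1, -1) [ 0.2488  0.5919 -0.0055  0.3885 -0.0078  0.3539  1.5033 -0.0712]
[[-0.004  0.001 -0.024 -0.    -0.    -0.004]
 [-0.022  0.024 -0.009 -0.002 -0.002  0.005]
 [-0.     0.016 -0.     0.    -0.007  0.001]
 [ 0.003  0.022  0.    -0.    -0.008  0.005]
 [ 0.007 -0.033  0.021 -0.002 -0.006 -0.01 ]
 [ 0.006 -0.008  0.018  0.001 -0.003 -0.006]
 [-0.002 -0.001  0.003 -0.     0.002  0.004]
 [-0.001  0.004 -0.015 -0.031  0.001 -0.022]
 [ 0.001  0.01   0.006 -0.04  -0.01  -0.015]]
```

```bash
cat > sim.py <<'E'
from kin import *
K=np.load("kin.npz");g=K["g"];sg=K["sg"]
def err(q,p,R):
    pp,RR=fk(q,g,sg);return np.r_[p-pp,(R*RR.inv()).as_rotvec()]
def jac(q):
    p,R=fk(q,g,sg);A=np.zeros((6,7))
    for i in range(7):
        d=q.copy();d[i]+=1e-5;pp,RR=fk(d,g,sg);A[:,i]=np.r_[pp-p,(RR*R.inv()).as_rotvec()]/1e-5
    return A
def step(q,p,R,n=3):
    for _ in range(n):
        A=jac(q);e=err(q,p,R);q=q+A.T@np.linalg.solve(A@A.T+1e-6*np.eye(6),e)
    return q
E
python3 - <<'E'
from sim import *
# check min-norm model: 4 -> 5 (move + yaw 90)
q=J[3].copy();p0,R0=fk(q,g,sg)
for k in range(1,14):
    q=step(q,p0+np.array([.0884,.0637,0])*k/13,Ro.from_euler("z",1.567*k/13)*R0)
print("sim",q.round(2),"real",J[4])
q=J[6].copy();p0,R0=fk(q,g,sg)
D=Tz(.5845,.0385,.23);a=np.radians(36)
lab=(D@[-.014,0,.0865,1])[:3];n=D[:3,:3]@[-np.sin(a),0,np.cos(a)]
Rt=Ro.from_rotvec(-a*D[:3,1])*Ro.from_euler("xyz",[np.pi,0,.23+np.pi/2])
pt=lab+n*.1392
rng=np.random.default_rng(0);S_=[]
lo,hi=LIM.T
for flip in(0,1):
  R=Rt*Ro.from_euler("z",np.pi*flip)
  for _ in range(120):
    r=least_squares(lambda q:err(q,pt,R),rng.uniform(lo,hi),bounds=(lo,hi))
    if r.cost<1e-8:S_.append((np.min(np.r_[r.x-lo,hi-r.x]),flip,r.x.round(2)))
S_.sort(key=lambda t:-t[0])
for s in S_[:12]+S_[-4:]:print(round(s[0],2),s[1],s[2])
print(len(S_))
E
```

```text
sim [ 0.15  0.71 -0.71  1.45  0.46  1.15 -0.39] real [ 0.16  0.69 -0.68  1.47  0.46  1.14 -0.38]
0.0 1 [ 0.8   0.3  -0.99  2.46  2.31  0.17  1.01]
0.0 1 [ 0.24  0.2  -0.26  2.46  3.97  0.17 -0.63]
0.0 1 [ 0.24  0.2  -0.26  2.46  3.97  0.17 -0.63]
0.0 1 [ 0.8   0.3  -0.99  2.46  2.31  0.17  1.01]
0.0 1 [ 0.8   0.3  -0.99  2.46  2.3   0.17  1.02]
0.0 1 [ 0.8   0.3  -0.99  2.46  2.31  0.17  1.01]
0.0 0 [ 0.25  0.2  -0.26  2.46  3.97  0.17  2.52]
0.0 0 [ 0.8   0.3  -0.99  2.46  2.3   0.17 -2.12]
0.0 0 [ 0.8   0.3  -0.99  2.46  2.31  0.17 -2.13]
0.0 1 [ 0.8   0.3  -1.    2.46  2.29  0.17  1.03]
0.0 1 [ 0.8   0.3  -1.    2.46  2.28  0.18  1.04]
0.0 1 [ 0.22  0.2  -0.24  2.46  4.    0.18 -0.65]
0.0 0 [ 0.2   0.2  -0.21  2.46  4.02  0.18  2.47]
0.0 0 [ 0.2   0.2  -0.21  2.46  4.02  0.18  2.47]
0.0 0 [ 0.2   0.2  -0.21  2.46  4.02  0.18  2.47]
0.0 0 [ 0.81  0.31 -1.01  2.46  2.26  0.18 -2.09]
109
```

```bash
python3 - <<'E'
s=open("kin.py").read()
s=s.replace("h,L1,a,L2,b,Lt,c,d1=g;","h,L1,a,L2,b,Lt,c,d1,y1,y2,y3,a2=g;")
s=s.replace("R.apply([a,0,L1])","R.apply([a,y1,L1])").replace("R.apply([-a,0,L2])","R.apply([a2,y2,L2])").replace("R.apply([b,0,Lt])","R.apply([b,y3,Lt])")
s=s.replace("[.33,.4,0,.4,.05,.3,c0,0]","[.25,.59,0,.39,0,.35,c0,-.07,0,0,0,0]").replace("itertools.product((-1,1),repeat=4)","[(-1,-1,-1,-1)]").replace("(0,1.57,3.14,-1.57)","(1.5,)").replace("(pp-p)*3","(pp-p)*10")
s=s.replace("if __name__","s_=state();J=np.vstack([J[:-1],s_['joints']]);P=np.vstack([P[:-1],s_['position']]);RO=Ro.from_euler('xyz',np.vstack([O[:-1],s_['orientation']]))\nif __name__")
open("kin.py","w").write(s)
E
python3 kin.py
cat > feas.py <<'E'
from sim import *
lo,hi=LIM.T
def tgt(tilt,dist,off=.0792,flip=0,yawd=0):
    D=Tz(.5845,.0385,.23);a=np.radians(36);t=np.radians(tilt)
    lab=(D@[-.014,0,.0865,1])[:3];n=D[:3,:3]@[-np.sin(a),0,np.cos(a)]
    R=Ro.from_rotvec(-t*D[:3,1])*Ro.from_euler("xyz",[np.pi,0,.23+np.pi/2+np.pi*flip])
    rz=-R.apply([0,0,1])
    return lab+rz*(dist+off),R
E
python3 - <<'E'
from feas import *
rng=np.random.default_rng(0)
for tilt in(36,32,28):
  for dist in(.05,.06,.07):
    p,R=tgt(tilt,dist);best=[]
    for m in(.01,.03,.06):
      c=1;
      for _ in range(15):
        l=lo+m;h=hi-m
        r=least_squares(lambda q:err(q,p,R),rng.uniform(l,h),bounds=(l,h));
        if r.cost<c:c=r.cost;bq=r.x
      best.append((m,"%.1e"%c))
    print(tilt,dist,best,bq.round(2))
E
```

```text
0.008670613811035656 (-1, -1, -1, -1) [ 2.6110e-01  5.8260e-01 -3.8000e-03  3.8730e-01 -9.0000e-03  3.5190e-01
  1.5439e+00 -2.9100e-02 -3.4800e-02 -6.9656e+00  6.9720e+00  4.5000e-03]
[[-0.027  0.025 -0.004 -0.     0.    -0.002]
 [-0.038  0.03  -0.007 -0.001 -0.002  0.006]
 [-0.006  0.03   0.023  0.    -0.007  0.002]
 [ 0.012  0.051  0.023  0.001 -0.008  0.006]
 [ 0.019 -0.047  0.007 -0.001 -0.006 -0.009]
 [ 0.001  0.004  0.004  0.001 -0.003 -0.004]
 [ 0.025  0.006 -0.036 -0.     0.001  0.006]
 [ 0.018 -0.057 -0.008 -0.01   0.005 -0.014]
 [-0.002 -0.018 -0.002 -0.014 -0.003 -0.006]]
36 0.05 [(0.01, '9.7e-07'), (0.03, '3.7e-05'), (0.06, '1.9e-04')] [ 0.78  0.32 -1.05  2.4   1.85  0.23 -1.71]
36 0.06 [(0.01, '5.6e-07'), (0.03, '3.5e-05'), (0.06, '1.9e-04')] [ 0.86  0.31 -1.13  2.4   1.73  0.23 -1.59]
36 0.07 [(0.01, '1.2e-07'), (0.03, '2.1e-04'), (0.06, '1.9e-04')] [ 0.93  0.3  -1.21  2.4   1.61  0.23 -1.47]
32 0.05 [(0.01, '1.3e-15'), (0.03, '1.2e-16'), (0.06, '7.4e-17')] [ 0.79  0.34 -1.1   2.37  1.46  0.27 -1.34]
32 0.06 [(0.01, '7.0e-18'), (0.03, '1.2e-19'), (0.06, '9.6e-18')] [ 0.81  0.3  -1.09  2.37  1.35  0.23 -1.23]
32 0.07 [(0.01, '6.2e-19'), (0.03, '1.8e-17'), (0.06, '1.5e-15')] [ 0.87  0.28 -1.14  2.37  1.23  0.23 -1.11]
28 0.05 [(0.01, '9.5e-20'), (0.03, '4.7e-21'), (0.06, '9.4e-18')] [ 0.93  0.47 -1.4   2.29  1.2   0.53 -1.1 ]
28 0.06 [(0.01, '5.9e-19'), (0.03, '7.9e-24'), (0.06, '8.4e-18')] [ 0.66  0.27 -0.9   2.3   0.75  0.24 -0.63]
28 0.07 [(0.01, '2.7e-23'), (0.03, '9.2e-18'), (0.06, '2.3e-23')] [ 0.63  0.23 -0.83  2.3   0.53  0.23 -0.41]
```

```bash
python3 - <<'E'
from feas import *
def run(q,seq,pr=1):
    for (tilt,dist,N) in seq:
        p0,R0=fk(q,g,sg);p1,R1=tgt(tilt,dist);dv=(R1*R0.inv()).as_rotvec()
        if np.linalg.norm(dv)>2: R1=R1*Ro.from_euler("z",np.pi);dv=(R1*R0.inv()).as_rotvec()
        m=9
        for k in range(1,N+1):
            q=step(q,p0+(p1-p0)*k/N,Ro.from_rotvec(dv*k/N)*R0);m=min(m,np.min(np.r_[q-lo,hi-q]))
        if pr:print(tilt,dist,q.round(2),"margin %.3f"%np.min(np.r_[q-lo,hi-q]),"worst %.3f"%m,np.argmin(np.r_[q-lo,hi-q])%7)
    return q
q=state()["joints"]
print("A");run(q.copy(),[(28,.10,6),(28,.06,6),(30,.06,3),(32,.06,3),(34,.06,3),(35,.06,3)])
print("B");run(q.copy(),[(20,.12,6),(20,.06,6),(26,.06,6),(30,.06,3),(32,.06,3),(34,.06,3),(35,.06,3)])
print("C");run(q.copy(),[(0,.12,6),(0,.06,6),(26,.06,6),(30,.06,3),(32,.06,3),(34,.06,3),(35,.06,3)])
E
```

```text
A
28 0.1 [ 0.99  0.22 -1.24  2.28  0.56  0.34 -0.45] margin 0.172 worst 0.039 5
28 0.06 [ 0.7   0.28 -0.95  2.3   0.8   0.26 -0.68] margin 0.091 worst 0.091 5
30 0.06 [ 0.63  0.25 -0.85  2.34  0.89  0.17 -0.77] margin 0.000 worst 0.000 5
32 0.06 [ 0.46  0.22 -0.61  2.38  1.06  0.05 -0.92] margin -0.117 worst -0.117 5
34 0.06 [-0.    0.21 -0.03  2.42  1.05 -0.14 -0.88] margin -0.307 worst -0.307 5
35 0.06 [-0.09  0.22  0.08  2.44  0.94 -0.19 -0.76] margin -0.363 worst -0.363 5
B
20 0.12 [ 0.96  0.28 -1.31  2.08  0.46  0.68 -0.37] margin 0.214 worst 0.104 2
20 0.06 [ 0.74  0.37 -1.11  2.13  0.66  0.57 -0.56] margin 0.331 worst 0.247 3
26 0.06 [ 0.75  0.31 -1.05  2.25  0.77  0.36 -0.66] margin 0.186 worst 0.186 5
30 0.06 [ 0.66  0.26 -0.88  2.34  0.93  0.18 -0.81] margin 0.013 worst 0.013 5
32 0.06 [ 0.49  0.23 -0.65  2.38  1.12  0.07 -0.98] margin -0.105 worst -0.105 5
34 0.06 [-0.07  0.21  0.05  2.42  1.11 -0.15 -0.94] margin -0.325 worst -0.325 5
35 0.06 [-0.14  0.22  0.15  2.44  0.98 -0.21 -0.81] margin -0.378 worst -0.378 5
C
0 0.12 [ 0.54  0.54 -1.11  1.61  0.5   1.3  -0.42] margin 0.414 worst 0.228 2
0 0.06 [ 0.52  0.59 -1.07  1.7   0.56  1.18 -0.47] margin 0.448 worst 0.419 2
26 0.06 [ 0.77  0.32 -1.08  2.25  0.8   0.37 -0.69] margin 0.198 worst 0.198 5
30 0.06 [ 0.69  0.27 -0.92  2.34  0.97  0.2  -0.84] margin 0.025 worst 0.025 5
32 0.06 [ 0.53  0.23 -0.7   2.37  1.17  0.08 -1.03] margin -0.091 worst -0.091 5
34 0.06 [-0.17  0.22  0.16  2.42  1.18 -0.18 -1.01] margin -0.354 worst -0.354 5
35 0.06 [-0.22  0.22  0.24  2.44  1.05 -0.23 -0.87] margin -0.402 worst -0.402 5
```

```bash
nproc; cat > srch.py <<'E'
from feas import *
from multiprocessing import Pool
def path(q,wps,collect=None):
    m=9;Rprev=fk(q,g,sg)[1]
    for (tilt,dist,w,dx,dy,dz) in wps:
        p0,R0=fk(q,g,sg);p1,R1=tgt(tilt,dist);p1=p1+[dx,dy,dz];R1=Ro.from_euler("z",w)*R1
        dv=(R1*R0.inv()).as_rotvec()
        if np.linalg.norm(dv)>2: dv=(R1*Ro.from_euler("z",np.pi)*R0.inv()).as_rotvec()
        N=int(max(np.linalg.norm(dv)/.12,np.linalg.norm(p1-p0)/.035)+1)
        for k in range(1,N+1):
            q=step(q,p0+(p1-p0)*k/N,Ro.from_rotvec(dv*k/N)*R0,2);m=min(m,np.min(np.r_[q-lo,hi-q]))
            if m<-.3:return m,q
        if collect is not None:collect.append((N,q.round(2),round(m,3)))
    return m,q
Q0=state()["joints"]
F=[(34,.06,0,0,0,0)]
def trial(seed):
    r=np.random.default_rng(seed);n=r.integers(2,4)
    w=[]
    for i in range(n):
        t=r.uniform(0,33);w.append((t,.06,r.uniform(-.8,.8),r.uniform(-.04,.12),r.uniform(-.2,.2),r.uniform(0.03,.15)))
    w=[(22,.06,0,0,0,.06)]+w
    try:return path(Q0.copy(),w+F)+(w,)
    except Exception:return -9,Q0,w
if __name__=="__main__":
    with Pool() as P_:R_=P_.map(trial,range(1200))
    R_.sort(key=lambda t:-t[0])
    for m,q,w in R_[:6]:print(round(m,3),q.round(2));[print("   ",np.round(x,3)) for x in w]
E
export OMP_NUM_THREADS=1; time timeout 500 python3 srch.py
```

```text
4
0.03 [ 0.78  0.29 -1.05  2.41  1.69  0.2  -1.57]
    [22.    0.06  0.    0.    0.    0.06]
    [26.733  0.06   0.608  0.119 -0.179  0.092]
    [ 3.2564e+01  6.0000e-02 -4.7500e-01 -3.1000e-02  1.0500e-01  1.1100e-01]
0.026 [ 0.79  0.29 -1.06  2.41  1.7   0.2  -1.57]
    [22.    0.06  0.    0.    0.    0.06]
    [28.391  0.06  -0.785 -0.038 -0.15   0.102]
    [22.056  0.06  -0.695  0.075 -0.068  0.045]
    [ 7.535  0.06   0.116 -0.024  0.134  0.035]
0.023 [ 0.95  0.27 -1.24  2.4   2.23  0.23 -2.13]
    [22.    0.06  0.    0.    0.    0.06]
    [14.69   0.06   0.055  0.067  0.093  0.117]
    [13.238  0.06  -0.792  0.078  0.162  0.032]
0.023 [ 0.86  0.27 -1.12  2.41  2.06  0.19 -1.95]
    [22.    0.06  0.    0.    0.    0.06]
    [2.743 0.06  0.785 0.065 0.035 0.137]
    [20.28   0.06  -0.609  0.079  0.198  0.056]
0.021 [ 0.87  0.27 -1.14  2.41  2.03  0.2  -1.92]
    [22.    0.06  0.    0.    0.    0.06]
    [ 5.312  0.06   0.092  0.019 -0.114  0.076]
    [14.129  0.06   0.178  0.078 -0.194  0.06 ]
    [19.937  0.06  -0.666  0.12   0.133  0.034]
0.016 [ 1.05  0.28 -1.37  2.4   2.26  0.26 -2.16]
    [22.    0.06  0.    0.    0.    0.06]
    [15.568  0.06  -0.059  0.036  0.152  0.125]
    [ 7.633  0.06   0.262 -0.012  0.01   0.047]
    [16.981  0.06  -0.674  0.116  0.184  0.055]
real	0m19.410s
user	1m12.893s
sys	0m0.121s
```

```bash
cat > srch2.py <<'E'
import srch
from srch import *
srch.F=F2=[(34,.06,0,0,0,.02),(35.3,.06,0,0,0,0)]
W0=[(18,.06,0,.05,.09,.1),(13,.06,-.75,.08,.15,.07)]
def trial2(seed):
    r=np.random.default_rng(seed);s=1 if seed else 0
    w=[tuple(np.array(a)+s*r.normal(size=6)*[6,0,.2,.03,.04,.03]) for a in W0]
    w=[(t,d,y,dx,min(dy,.15),max(dz,.05)) for t,d,y,dx,dy,dz in w]
    m,q=path(Q0.copy(),w+F2);return m,q,w
if __name__=="__main__":
    with Pool() as P_:R_=P_.map(trial2,range(900))
    R_.sort(key=lambda t:-t[0])
    for m,q,w in R_[:4]:
        c=[];path(Q0.copy(),w+F2,c);print(round(m,3));[print("   ",np.round(x,3)) for x in w];[print("      ",x) for x in c]
E
OMP_NUM_THREADS=1 timeout 500 python3 srch2.py
```

```text
0.022
    [22.173  0.06  -0.315 -0.038  0.076  0.137]
    [13.198  0.06  -0.545  0.054  0.15   0.05 ]
       (5, array([ 0.87,  0.06, -1.35,  1.98,  0.34,  0.84, -0.74]), np.float64(0.145))
       (5, array([ 0.24,  0.54, -1.11,  1.69,  0.74,  1.18, -1.38]), np.float64(0.145))
       (6, array([ 0.91,  0.27, -1.18,  2.38,  1.34,  0.21, -1.22]), np.float64(0.036))
       (1, array([ 0.8 ,  0.29, -1.07,  2.44,  1.93,  0.22, -1.81]), np.float64(0.022))
-0.045
    [ 2.3278e+01  6.0000e-02 -3.3100e-01  2.1000e-02  5.3000e-02  1.6300e-01]
    [ 8.094  0.06  -0.646  0.059  0.15   0.05 ]
       (5, array([ 0.74,  0.16, -1.23,  1.86,  0.45,  0.92, -0.78]), np.float64(0.163))
       (5, array([ 0.18,  0.57, -1.  ,  1.57,  0.63,  1.24, -1.35]), np.float64(0.163))
       (7, array([ 0.79,  0.22, -0.99,  2.38,  1.26,  0.12, -1.13]), np.float64(-0.045))
       (1, array([ 0.91,  0.26, -1.16,  2.44,  1.91,  0.19, -1.8 ]), np.float64(-0.045))
-0.046
    [ 2.7738e+01  6.0000e-02 -1.3400e-01  6.0000e-03  3.8000e-02  1.4700e-01]
    [19.065  0.06  -0.855  0.1    0.15   0.05 ]
       (4, array([ 1.23,  0.06, -1.52,  2.03,  0.22,  0.64, -0.33]), np.float64(-0.004))
       (7, array([ 0.05,  0.53, -0.89,  1.63,  0.79,  1.2 , -1.69]), np.float64(-0.004))
       (8, array([ 0.78,  0.22, -0.99,  2.38,  1.28,  0.12, -1.15]), np.float64(-0.046))
       (1, array([ 0.86,  0.26, -1.11,  2.44,  1.98,  0.18, -1.86]), np.float64(-0.046))
-0.047
    [ 3.3673e+01  6.0000e-02 -5.1000e-02  2.9000e-02  5.2000e-02  1.4100e-01]
    [24.851  0.06  -1.056  0.057  0.088  0.076]
       (4, array([ 1.27,  0.07, -1.57,  2.13,  0.27,  0.44, -0.3 ]), np.float64(-0.047))
       (9, array([ 0.11,  0.41, -0.91,  1.78,  0.82,  1.22, -1.92]), np.float64(-0.047))
       (9, array([ 0.8 ,  0.23, -1.01,  2.38,  1.29,  0.13, -1.16]), np.float64(-0.047))
       (1, array([ 0.82,  0.26, -1.07,  2.44,  2.04,  0.18, -1.92]), np.float64(-0.047))
```

```bash
cat > leg.py <<'E'
from feas import *
import sys
def leg(wp,N):
    s=state();p0=s["position"];R0=Ro.from_euler("xyz",s["orientation"])
    tilt,dist,w,dx,dy,dz=wp;p1,R1=tgt(tilt,dist);p1=p1+[dx,dy,dz];R1=Ro.from_euler("z",w)*R1
    dv=(R1*R0.inv()).as_rotvec()
    if np.linalg.norm(dv)>2: dv=(R1*Ro.from_euler("z",np.pi)*R0.inv()).as_rotvec()
    q=s["joints"].copy();m=9;mx=0
    for k in range(1,N+1):
        q1=step(q,p0+(p1-p0)*k/N,Ro.from_rotvec(dv*k/N)*R0,2);mx=np.maximum(mx,abs(q1-q)*12);q=q1;m=min(m,np.min(np.r_[q-lo,hi-q]))
    print("now",p0.round(4),s["joints"].round(2),"t",s["time"])
    print("row",((p1-p0)*10/N).round(4),(np.degrees(dv)/120/N).round(4),"x",N,"end q",q.round(2),"margin",round(m,3),"max speed",mx.round(1))
if __name__=="__main__":leg(eval(sys.argv[1]),int(sys.argv[2]))
E
python3 leg.py "(22,.06,-.315,-.038,.076,.137)" 6
```

```text
now [0.4893 0.0119 0.2405] [ 0.87  0.17 -1.06  2.35  0.7   0.18 -0.58] t 21.0667
row [-0.012   0.1459  0.1867] [-0.0001  0.0143 -0.0245] x 6 end q [ 0.87  0.07 -1.35  1.98  0.35  0.84 -0.75] margin 0.122 max speed [1.2 0.4 1.9 0.9 1.9 1.4 1.2]
```

Emit:
{"op": "drive_tool", "data": {"plan": "-0.012 0.146 0.187 0 0.0143 -0.0245 -1;-0.012 0.146 0.187 0 0.0143 -0.0245 -1;-0.012 0.146 0.187 0 0.0143 -0.0245 -1;-0.012 0.146 0.187 0 0.0143 -0.0245 -1;-0.012 0.146 0.187 0 0.0143 -0.0245 -1;-0.012 0.146 0.187 0 0.0143 -0.0245 -1;0 0 0 0 0 0 -1;0 0 0 0 0 0 -1"}}

```text
time: 21.73
position: [0.4814, 0.1013, 0.3532]
orientation: [2.757, -0.004, 1.49]
wrist_force: [0.1, -0.6, -2.8]
opening: 0.0253
grip_force: 59.5
```

```bash
python3 leg.py "(13.2,.06,-.545,.054,.15,.05)" 7
```

```text
now [0.4814 0.1013 0.3532] [ 0.79  0.09 -1.3   1.97  0.39  0.85 -0.8 ] t 21.7333
row [ 0.1608  0.1096 -0.116 ] [ 0.0018  0.0104 -0.0159] x 7 end q [ 0.21  0.52 -1.05  1.69  0.71  1.15 -1.35] margin 0.236 max speed [1.5 0.9 0.6 0.6 1.  0.7 1.7]
```

Emit:
{"op": "drive_tool", "data": {"plan": "0.16 0.11 -0.116 0.0018 0.0104 -0.0159 -1;0.16 0.11 -0.116 0.0018 0.0104 -0.0159 -1;0.16 0.11 -0.116 0.0018 0.0104 -0.0159 -1;0.16 0.11 -0.116 0.0018 0.0104 -0.0159 -1;0.16 0.11 -0.116 0.0018 0.0104 -0.0159 -1;0.16 0.11 -0.116 0.0018 0.0104 -0.0159 -1;0.16 0.11 -0.116 0.0018 0.0104 -0.0159 -1;0 0 0 0 0 0 -1;0 0 0 0 0 0 -1"}}

```text
time: 22.48
position: [0.5923, 0.1754, 0.2684]
orientation: [2.917, 0.005, 1.254]
wrist_force: [-0.4, -0.1, -0.9]
opening: 0.0252
grip_force: 59.5
```

```bash
python3 leg.py "(34,.06,0,0,0,.02)" 12; python3 leg.py "(33,.06,0,0,0,.03)" 12;python3 leg.py "(34,.06,0,0,-.03,.02)" 12
```

```text
now [0.5923 0.1754 0.2684] [ 0.21  0.53 -1.04  1.7   0.72  1.15 -1.36] t 22.4833
row [-0.081  -0.1315 -0.0388] [-0.0005 -0.0149  0.0215] x 12 end q [ 0.83  0.24 -1.06  2.38  1.31  0.15 -1.18] margin -0.019 max speed [0.7 0.4 0.9 0.8 2.  1.3 0.8]
now [0.5923 0.1754 0.2684] [ 0.21  0.53 -1.04  1.7   0.72  1.15 -1.36] t 22.4833
row [-0.0794 -0.1311 -0.0293] [-0.0004 -0.0142  0.0216] x 12 end q [ 0.96  0.25 -1.22  2.35  1.05  0.23 -0.92] margin 0.058 max speed [0.9 0.4 0.3 0.8 0.7 1.1 0.5]
now [0.5923 0.1754 0.2684] [ 0.21  0.53 -1.04  1.7   0.72  1.15 -1.36] t 22.4833
row [-0.081  -0.1565 -0.0388] [-0.0005 -0.0149  0.0215] x 12 end q [ 0.97  0.26 -1.12  2.38  1.19  0.14 -0.98] margin -0.028 max speed [0.9 0.4 0.6 0.8 1.2 1.2 0.5]
```

```bash
cat > srch3.py <<'E'
from srch import *
def trial3(seed):
    r=np.random.default_rng(seed);n=r.integers(1,3)
    w=[(r.uniform(0,30),.06,r.uniform(-1,.6),r.uniform(-.03,.12),r.uniform(-.15,.15),r.uniform(.05,.15)) for _ in range(n)]
    F3=[(r.uniform(32,34.5),.06,0,0,0,r.uniform(.01,.05)),(35.3,.06,0,0,0,0)]
    try:
        m,q=path(Q0.copy(),w+F3);
    except Exception:m,q=-9,Q0
    return m,q,w+F3
if __name__=="__main__":
    with Pool() as P_:R_=P_.map(trial3,range(1500))
    R_.sort(key=lambda t:-t[0])
    for m,q,w in R_[:4]:
        c=[];path(Q0.copy(),w,c);print(round(m,3));[print("   ",np.round(x,3).tolist()) for x in w];[print("      ",x) for x in c]
E
OMP_NUM_THREADS=1 timeout 500 python3 srch3.py
```

```text
0.032
    [28.62, 0.06, 0.267, 0.12, 0.127, 0.08]
    [32.18, 0.06, 0.0, 0.0, 0.0, 0.023]
    [35.3, 0.06, 0.0, 0.0, 0.0, 0.0]
       (8, array([ 0.67,  0.56, -1.39,  1.89,  0.86,  0.76, -0.58]), np.float64(0.132))
       (6, array([ 0.95,  0.29, -1.25,  2.34,  1.1 ,  0.27, -0.98]), np.float64(0.099))
       (1, array([ 1.05,  0.34, -1.42,  2.43,  2.66,  0.32, -2.57]), np.float64(0.032))
0.028
    [7.041, 0.06, 0.594, 0.077, 0.03, 0.086]
    [32.085, 0.06, 0.0, 0.0, 0.0, 0.02]
    [35.3, 0.06, 0.0, 0.0, 0.0, 0.0]
       (10, array([ 0.61,  0.72, -1.43,  1.49,  0.7 ,  1.41,  0.02]), np.float64(0.092))
       (7, array([ 0.94,  0.29, -1.23,  2.35,  1.11,  0.27, -0.99]), np.float64(0.028))
       (1, array([ 1.08,  0.34, -1.45,  2.43,  2.54,  0.33, -2.45]), np.float64(0.028))
0.024
    [0.507, 0.06, 0.569, 0.079, 0.013, 0.074]
    [33.517, 0.06, 0.0, 0.0, 0.0, 0.024]
    [35.3, 0.06, 0.0, 0.0, 0.0, 0.0]
       (10, array([ 0.51,  0.76, -1.34,  1.38,  0.73,  1.54,  0.03]), np.float64(0.178))
       (7, array([ 0.94,  0.26, -1.2 ,  2.37,  1.18,  0.21, -1.05]), np.float64(0.038))
       (1, array([ 1.13,  0.33, -1.48,  2.44,  2.08,  0.32, -1.99]), np.float64(0.024))
0.024
    [7.492, 0.06, 0.153, 0.065, 0.13, 0.054]
    [34.088, 0.06, 0.0, 0.0, 0.0, 0.03]
    [35.3, 0.06, 0.0, 0.0, 0.0, 0.0]
       (6, array([ 0.39,  0.66, -1.27,  1.57,  0.71,  1.27, -0.57]), np.float64(0.251))
       (6, array([ 0.96,  0.25, -1.22,  2.37,  1.17,  0.2 , -1.05]), np.float64(0.029))
       (1, array([ 1.14,  0.33, -1.5 ,  2.44,  2.06,  0.32, -1.96]), np.float64(0.024))
```

```bash
python3 leg.py "(28.6,.06,.267,.12,.127,.08)" 9
```

```text
now [0.5923 0.1754 0.2684] [ 0.21  0.53 -1.04  1.7   0.72  1.15 -1.36] t 22.4833
row [ 0.0375 -0.0314  0.0225] [ 0.0016 -0.0149  0.0429] x 9 end q [ 0.67  0.56 -1.39  1.89  0.86  0.76 -0.58] margin 0.132 max speed [0.7 0.3 0.5 0.4 0.3 0.6 1.2]
```

Emit:
{"op": "drive_tool", "data": {"plan": "0.0375 -0.0314 0.0225 0.0016 -0.0149 0.0429 -1;0.0375 -0.0314 0.0225 0.0016 -0.0149 0.0429 -1;0.0375 -0.0314 0.0225 0.0016 -0.0149 0.0429 -1;0.0375 -0.0314 0.0225 0.0016 -0.0149 0.0429 -1;0.0375 -0.0314 0.0225 0.0016 -0.0149 0.0429 -1;0.0375 -0.0314 0.0225 0.0016 -0.0149 0.0429 -1;0.0375 -0.0314 0.0225 0.0016 -0.0149 0.0429 -1;0.0375 -0.0314 0.0225 0.0016 -0.0149 0.0429 -1;0.0375 -0.0314 0.0225 0.0016 -0.0149 0.0429 -1;0 0 0 0 0 0 -1;0 0 0 0 0 0 -1"}}

```text
time: 23.4
position: [0.626, 0.1452, 0.2906]
orientation: [2.64, -0.002, 2.061]
wrist_force: [-0.5, 0.4, -1.5]
opening: 0.0251
grip_force: 59.5
```

```bash
python3 leg.py "(32.2,.06,0,0,0,.023)" 9
```

```text
now [0.626  0.1452 0.2906] [ 0.67  0.56 -1.38  1.89  0.88  0.76 -0.59] t 23.4
row [-0.1415 -0.1409 -0.0703] [ 0.001  -0.003  -0.0138] x 9 end q [ 0.96  0.29 -1.25  2.34  1.1   0.27 -0.98] margin 0.101 max speed [0.5 0.4 0.6 0.7 0.7 0.8 0.8]
```

Emit:
{"op": "drive_tool", "data": {"plan": "-0.1415 -0.1409 -0.0703 0.001 -0.003 -0.0138 -1;-0.1415 -0.1409 -0.0703 0.001 -0.003 -0.0138 -1;-0.1415 -0.1409 -0.0703 0.001 -0.003 -0.0138 -1;-0.1415 -0.1409 -0.0703 0.001 -0.003 -0.0138 -1;-0.1415 -0.1409 -0.0703 0.001 -0.003 -0.0138 -1;-0.1415 -0.1409 -0.0703 0.001 -0.003 -0.0138 -1;-0.1415 -0.1409 -0.0703 0.001 -0.003 -0.0138 -1;-0.1415 -0.1409 -0.0703 0.001 -0.003 -0.0138 -1;-0.1415 -0.1409 -0.0703 0.001 -0.003 -0.0138 -1;0 0 0 0 0 0 -1;0 0 0 0 0 0 -1"}}

```text
time: 24.32
position: [0.4984, 0.0204, 0.2281]
orientation: [2.579, 0.003, 1.804]
wrist_force: [0.7, 0.3, 0.3]
opening: 0.0252
grip_force: 59.7
```

```bash
python3 leg.py "(35,.06,0,0,0,0)" 8; python3 leg.py "(34,.06,0,0,0,0)" 8;python3 - <<'E'
from h import *
lab,n,Rn,Rr,win,spot=report()
ims={k:snapshot(k) for k in("top","side")}
for k in ims:cv2.imwrite(f"pics/{k}8.png",ims[k])
G={k:cv2.GaussianBlur(cv2.cvtColor(i,cv2.COLOR_BGR2GRAY),(0,0),.6) for k,i in ims.items()}
# silhouettes of reader vs predicted head
for k in ims:
    d=silhouettes("reader",k)
    for q in d[:2]:
        m=q["region"];ys,xs=np.nonzero(m);print(k,q["p"],np.round(q["extent"]),xs.mean().round(1),ys.mean().round(1))
    np.save(f"m_{k}.npy",d[0]["region"] if d else 0)
    T=np.eye(4);T[:3,:3]=Rr;T[:3,3]=win
    pm=render(k,[MOD["reader"][0]],T);pm=cv2.resize(pm,(560,420),interpolation=cv2.INTER_AREA)>0;ys,xs=np.nonzero(pm);print("pred head",xs.min(),ys.min(),xs.max(),ys.max(),xs.mean().round(1),ys.mean().round(1))
E
```

```text
now [0.4984 0.0204 0.2281] [ 0.92  0.27 -1.21  2.35  1.13  0.26 -1.02] t 24.3167
row [-0.0066 -0.0041 -0.0345] [ 0.0008 -0.0028 -0.0002] x 8 end q [ 0.85  0.32 -1.15  2.43  1.79  0.25 -1.68] margin 0.007 max speed [0.4 0.2 0.6 0.1 1.5 0.4 1.5]
now [0.4984 0.0204 0.2281] [ 0.92  0.27 -1.21  2.35  1.13  0.26 -1.02] t 24.3167
row [-0.0041 -0.0035 -0.0328] [ 0.0006 -0.0017 -0.0002] x 8 end q [ 0.81  0.3  -1.09  2.41  1.67  0.22 -1.55] margin 0.019 max speed [0.4 0.2 0.5 0.1 1.1 0.2 1.1]
p [0.4984 0.0204 0.2281] j [ 0.92  0.27 -1.21  2.35  1.13  0.26 -1.02] F [0.7 0.3 0.3] open 0.025210639140339157
turn units [ 0.0086 -0.0302 -0.0013] target TCP [0.4912 0.0167 0.1991] shift units [-0.072 -0.037 -0.29 ] spot-label [-0.0001  0.0018  0.0239]
top 0.64 [313. 213. 340. 239.] 323.3 222.6
pred head 312 212 336 231 323.8 221.6
side 0.72 [283. 183. 304. 208.] 293.1 197.3
side 0.68 [303. 134. 345. 181.] 322.2 156.8
pred head 302 155 322 180 312.0 167.9
```

Emit:
{"op": "drive_tool", "data": {"plan": "-0.0066 -0.0041 -0.0345 0.0008 -0.0028 -0.0002 -1;-0.0066 -0.0041 -0.0345 0.0008 -0.0028 -0.0002 -1;-0.0066 -0.0041 -0.0345 0.0008 -0.0028 -0.0002 -1;-0.0066 -0.0041 -0.0345 0.0008 -0.0028 -0.0002 -1;-0.0066 -0.0041 -0.0345 0.0008 -0.0028 -0.0002 -1;-0.0066 -0.0041 -0.0345 0.0008 -0.0028 -0.0002 -1;-0.0066 -0.0041 -0.0345 0.0008 -0.0028 -0.0002 -1;-0.0066 -0.0041 -0.0345 0.0008 -0.0028 -0.0002 -1;0 0 0 0 0 0 -1;0 0 0 0 0 0 -1"}}

```text
time: 25.35
position: [0.4945, 0.0178, 0.2004]
orientation: [2.529, -0.003, 1.802]
wrist_force: [-0.4, 0.4, -1.0]
opening: 0.0255
grip_force: 59.6
```

```bash
cat > look.py <<'E'
from h import *
import sys
lab,n,Rn,Rr,win,spot=report()
ims={k:snapshot(k) for k in("top","side")}
for k in ims:cv2.imwrite(f"pics/{k}{sys.argv[1]}.png",ims[k])
G={k:cv2.GaussianBlur(cv2.cvtColor(i,cv2.COLOR_BGR2GRAY),(0,0),.6).astype(np.float32) for k,i in ims.items()}
# in-hand offset: head shift (own y, own z) by mask overlap
M={}
for k in ims:
    T=np.eye(4);T[:3,:3]=Rr;T[:3,3]=win;c=proj(k,win)[0]
    d=[q for q in silhouettes("reader",k) if abs(np.array(q["extent"])[:2]-c).max()<45 and q["region"][int(c[1])-6:int(c[1])+7,int(c[0])-6:int(c[0])+7].any()]
    if d:M[k]=d[0]["region"];print(k,d[0]["p"],np.round(d[0]["extent"]))
def cost(v,ks):
    s=0
    for k in ks:
        T=np.eye(4);T[:3,:3]=Rr;T[:3,3]=win+Rr@np.r_[0,v]
        r=cv2.resize(render(k,[MOD["reader"][0],box(-13,13,-15,15,32,70)],T),(560,420),interpolation=cv2.INTER_NEAREST)>0
        near=cv2.dilate(cv2.resize(render(k,[box(-35,35,-50,50,-30,45)],T),(560,420),interpolation=cv2.INTER_NEAREST),None)>0
        m=M[k]&near;r=r&near;s+=1-(m&r).sum()/(m|r).sum()
    return s
for ks in [tuple(M)]+[(k,) for k in M]:
    r=minimize(cost,[0,0],args=(ks,),method="Nelder-Mead",options=dict(initial_simplex=[[0,0],[.006,0],[0,.006]]));print("in-hand y,z",ks,r.x.round(4),round(r.fun,3))
T=np.eye(4);T[:3,:3]=Rr;T[:3,3]=win
L=np.eye(4);L[:3,:3]=Rn;L[:3,3]=lab
it=[(rect(-15,15,-29,29,0,T),(0,0,255)),(rect(-15,15,-29,29,32,T),(0,0,255)),(rect(-13,13,-15,15,52,T),(0,255,0)),(rect(-19,19,-16,16,0,L),(255,255,0)),(np.array([win,spot]),(0,165,255)),(rect(22,22,-34,41,66,Tz(*TGT["dock"])),(255,0,255))]
a=overlay("side",ims["side"],it,(305,185),(30,38),7);b=overlay("top",ims["top"],it,(315,207),(27,38),7)
cv2.imwrite(f"pics/ov{sys.argv[1]}.png",np.hstack([a,b]))
E
python3 look.py 9
```

```text
p [0.4945 0.0178 0.2004] j [ 0.89  0.35 -1.22  2.45  1.81  0.31 -1.69] F [-0.4  0.4 -1. ] open 0.025461343216229025
turn units [ 0.0003 -0.0078 -0.0008] target TCP [0.4912 0.0167 0.1991] shift units [-0.033 -0.012 -0.013] spot-label [ 0.0014  0.0012 -0.    ]
top 0.67 [314. 214. 337. 236.]
side 0.91 [306. 149. 348. 188.]
in-hand y,z ('top', 'side') [0.003  0.0016] 0.482
in-hand y,z ('top',) [0.0023 0.0002] 0.285
in-hand y,z ('side',) [-0.0034  0.0056] 0.14
```

View pics/ov9.png

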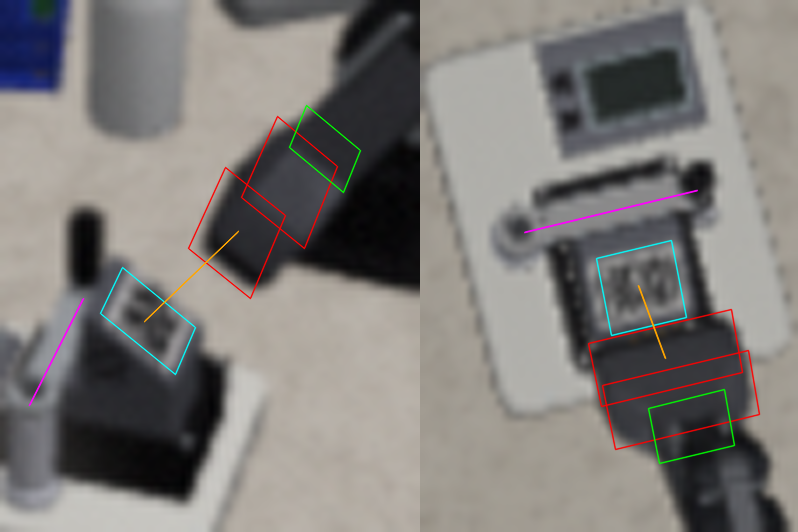

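```bash
python3 -c "
from workcell import *
s=state();print(s['qd'].round(3),s['joints'].round(3),s['effort'].round(1));print(finish_job())"
```

```text
[ 0.001 -0.002 -0.002  0.004  0.007  0.005 -0.006] [ 0.893  0.348 -1.216  2.449  1.814  0.314 -1.691] [  0.  -32.9  -7.4 -20.    1.1   0.4   0. ]
the job is handed in; nothing more can be done
None
```

I handed the job in at about 25 s: the cartridge is home in the dock with its label to the front, the lock lever is shut against its stop, and the reader is held with its window about 6 cm from the middle of the label, within about 1° of square by the measured arm pose. The arm could not quite reach the full tilt. The last pictures also suggested the reader sits a few millimetres higher in the grip than assumed, so the gap may be nearer 63 mm. I did not separately check that the timer, reagent bottle, specimen cup and slide box had stayed put.

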